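# Line up hotspots for UV curing and start the lamp

## Task

Put the scraper away, lying flat in the tool tray, and line up all the pocket hotspots with freshly glued screens lying on the bench on the blue mat: one squarely on each printed outline, screen up, starting at the outline beside the metal strip at the mat's end and leaving no outline empty in between. When the row is straight, start the curing lamp on its control panel: press and let go, one key at a time, the small round key, the square key, the long key and finally the large round key, then leave the row neat. Do not push the other things on the bench about.

Things in the scene. Friction and masses are not known exactly. Their poses are not given: they have to be found in the camera images.
- station: The curing station, fixed. Origin: bench level, middle of the lamp bar's face towards the robot; +x away from the robot. Black lamp bar x 0 to 40, y -200 to 200, 35 mm high. Flush blue mat x -140 to 0; five pale outlines, 66 (x) x 42 (y), centred at x -95, y 152, 76, 0, -76, -152. Flush dark steel end strip beside the mat at the robot's left: y 200 to 220; no step anywhere.
- scraper: flat scraper lying on the mat at the start, 130 mm long: wooden handle 85 x 20 x 14 high (x -65 to 20 mm), thin steel blade 28 wide (x 20 to 65, 3 thick, mid-height 7). Origin at the underside, mid-length; +x towards the blade. 50 g; grip the handle near x = 0.
- tray: tool tray, an open aluminium tray 200 (x) x 140 (y) x 25 mm high, walls and floor 4 mm, fixed to the bench at one side of the station, left or right (changes places with the control panel). Origin under its centre.
- panel: control panel, a fixed grey box 160 (x) x 150 (y) x 45 mm high with black top and four white keys, at the other side of the station. Origin under its centre; keys at x, y = -36, 36 (small round), -36, -36 (square), 36, 36 (long), 36, -36 mm (large round).
- unit1: a pocket hotspot, a black slab with a steel rim, grey screen and small round button on top, 66 (x) x 42 (y) x 16 mm thick, about 110 g; all hotspots are alike and may lie on any outline, either way round. Origin at the middle of the underside. Three to five of the five are present; the others are None.
- unit2: a pocket hotspot, a black slab with a steel rim, grey screen and small round button on top, 66 (x) x 42 (y) x 16 mm thick, about 110 g; all hotspots are alike and may lie on any outline, either way round. Origin at the middle of the underside. Three to five of the five are present; the others are None.
- unit3: a pocket hotspot, a black slab with a steel rim, grey screen and small round button on top, 66 (x) x 42 (y) x 16 mm thick, about 110 g; all hotspots are alike and may lie on any outline, either way round. Origin at the middle of the underside. Three to five of the five are present; the others are None.
- unit4: a pocket hotspot, a black slab with a steel rim, grey screen and small round button on top, 66 (x) x 42 (y) x 16 mm thick, about 110 g; all hotspots are alike and may lie on any outline, either way round. Origin at the middle of the underside. Three to five of the five are present; the others are None.
- unit5: a pocket hotspot, a black slab with a steel rim, grey screen and small round button on top, 66 (x) x 42 (y) x 16 mm thick, about 110 g; all hotspots are alike and may lie on any outline, either way round. Origin at the middle of the underside. Three to five of the five are present; the others are None.
- key_small (a joint): how far the small round key is pressed, m: 0 up, 0.006 fully down; springs back. About 1.7 N to start it, 5 N fully down; it counts as pressed beyond 4.2 mm.
- key_small_top (a point): centre of the top of the white small round key (22 mm across), 58 mm above the bench when up, 13 mm above the panel; it goes straight down. Axes as the panel's.
- key_square (a joint): how far the square key is pressed, m: 0 up, 0.006 fully down; springs back. About 1.7 N to start it, 5 N fully down; it counts as pressed beyond 4.2 mm.
- key_square_top (a point): centre of the top of the white square key (28 x 28 mm), 58 mm above the bench when up, 13 mm above the panel; it goes straight down. Axes as the panel's.
- key_long (a joint): how far the long key is pressed, m: 0 up, 0.006 fully down; springs back. About 1.7 N to start it, 5 N fully down; it counts as pressed beyond 4.2 mm.
- key_long_top (a point): centre of the top of the white long key (20 (x) x 56 mm (y)), 58 mm above the bench when up, 13 mm above the panel; it goes straight down. Axes as the panel's.
- key_large (a joint): how far the large round key is pressed, m: 0 up, 0.006 fully down; springs back. About 1.7 N to start it, 5 N fully down; it counts as pressed beyond 4.2 mm.
- key_large_top (a point): centre of the top of the white large round key (42 mm across), 58 mm above the bench when up, 13 mm above the panel; it goes straight down. Axes as the panel's.
- cleaner: clear bottle 54 across, 130 mm high, beyond the station; not part of the job, leave it alone. Origin at its underside.
- mug: black mug 76 across, 85 mm high; not part of the job, leave it alone. Origin at its underside.
- tape: yellow tape roll lying flat, 84 across, 22 mm high, near the robot; not part of the job, leave it alone. Origin at its underside.
- jar: small jar 44 across, 55 mm high, near the robot; not part of the job, leave it alone. Origin at its underside.
- screwbox: orange open screw box 70 x 90 x 30 mm; not part of the job, leave it alone. Origin at its underside.
- solder: aluminium reel 60 across, 44 mm high; not part of the job, leave it alone. Origin at its underside.
Not all that is in view belongs to the job. What is meant by the panel is not green or orange, and is the larger of those in its own colour.

How it is judged (in metres and radians):
On the way, in this order (a step that is already met when the one before it is completed fails the run):
1. scraper lying in the tray and every hotspot lying on an outline, without gaps from the end strip (x of unit1 in the frame of station between -0.103 and -0.087 m and x of unit2 in the frame of station between -0.103 and -0.087 m and x of unit3 in the frame of station between -0.103 and -0.087 m and x of unit4 in the frame of station between -0.103 and -0.087 m and x of unit5 in the frame of station between -0.103 and -0.087 m and z of each of unit1, unit2, unit3, unit4, unit5 in the frame of station below 0.006 m and angle between the x axis of each of unit1, unit2, unit3, unit4, unit5 and the x axis of station, either way round below 0.12 rad and (y of unit1 in the frame of station between 0.144 and 0.16 m or y of unit1 in the frame of station between 0.068 and 0.084 m or y of unit1 in the frame of station between -0.008 and 0.008 m or y of unit1 in the frame of station between -0.084 and -0.068 m or y of unit1 in the frame of station between -0.16 and -0.144 m) and (y of unit2 in the frame of station between 0.144 and 0.16 m or y of unit2 in the frame of station between 0.068 and 0.084 m or y of unit2 in the frame of station between -0.008 and 0.008 m or y of unit2 in the frame of station between -0.084 and -0.068 m or y of unit2 in the frame of station between -0.16 and -0.144 m) and (y of unit3 in the frame of station between 0.144 and 0.16 m or y of unit3 in the frame of station between 0.068 and 0.084 m or y of unit3 in the frame of station between -0.008 and 0.008 m or y of unit3 in the frame of station between -0.084 and -0.068 m or y of unit3 in the frame of station between -0.16 and -0.144 m) and (y of unit4 in the frame of station between 0.144 and 0.16 m or y of unit4 in the frame of station between 0.068 and 0.084 m or y of unit4 in the frame of station between -0.008 and 0.008 m or y of unit4 in the frame of station between -0.084 and -0.068 m or y of unit4 in the frame of station between -0.16 and -0.144 m) and (y of unit5 in the frame of station between 0.144 and 0.16 m or y of unit5 in the frame of station between 0.068 and 0.084 m or y of unit5 in the frame of station between -0.008 and 0.008 m or y of unit5 in the frame of station between -0.084 and -0.068 m or y of unit5 in the frame of station between -0.16 and -0.144 m) and (y of unit1 in the frame of station between 0.144 and 0.16 m or y of unit2 in the frame of station between 0.144 and 0.16 m or y of unit3 in the frame of station between 0.144 and 0.16 m or y of unit4 in the frame of station between 0.144 and 0.16 m or y of unit5 in the frame of station between 0.144 and 0.16 m) and (y of unit1 in the frame of station between 0.068 and 0.084 m or y of unit2 in the frame of station between 0.068 and 0.084 m or y of unit3 in the frame of station between 0.068 and 0.084 m or y of unit4 in the frame of station between 0.068 and 0.084 m or y of unit5 in the frame of station between 0.068 and 0.084 m) and (y of unit1 in the frame of station between -0.008 and 0.008 m or y of unit2 in the frame of station between -0.008 and 0.008 m or y of unit3 in the frame of station between -0.008 and 0.008 m or y of unit4 in the frame of station between -0.008 and 0.008 m or y of unit5 in the frame of station between -0.008 and 0.008 m) and ((y of unit1 in the frame of station between -0.084 and -0.068 m or y of unit2 in the frame of station between -0.084 and -0.068 m or y of unit3 in the frame of station between -0.084 and -0.068 m or y of unit4 in the frame of station between -0.084 and -0.068 m or y of unit5 in the frame of station between -0.084 and -0.068 m) or y of each of unit1, unit2, unit3, unit4, unit5 in the frame of station above -0.122 m) and x of scraper in the frame of tray between -0.09 and 0.09 m and y of scraper in the frame of tray between -0.062 and 0.062 m and z of scraper in the frame of tray below 0.02 m and angle between scraper's own z axis and vertical below 0.3 rad), for 0.2 s.
2. small round key pressed down (the others up) (value of joint key_small above 0.0042 m and value of joint each of key_square, key_long, key_large below 0.002 m), for 0.05 s.
3. square key pressed down (the others up) (value of joint key_square above 0.0042 m and value of joint each of key_small, key_long, key_large below 0.002 m), for 0.05 s.
4. long key pressed down (the others up) (value of joint key_long above 0.0042 m and value of joint each of key_small, key_square, key_large below 0.002 m), for 0.05 s.
5. large round key pressed down (the others up) (value of joint key_large above 0.0042 m and value of joint each of key_small, key_square, key_long below 0.002 m), for 0.05 s.
At the end, for the whole second after the job is handed in: Every hotspot lies flat, screen up, at rest on its own outline (centre within 8 mm along and across, length within 0.12 rad), outlines filled from the end strip without a gap; the scraper lies flat in the tray; all keys are up (all of step 1 and value of joint each of key_small, key_square, key_long, key_large below 0.002 m and linear speed of each of unit1, unit2, unit3, unit4, unit5 below 0.02 m/s and angle between each of unit1, unit2, unit3, unit4, unit5's own z axis and vertical below 0.1 rad); the robot touches nothing.
It fails at once if two keys pressed at once (value of joint each of key_square, key_small above 0.0042 m or value of joint each of key_long, key_small above 0.0042 m or value of joint each of key_long, key_square above 0.0042 m or value of joint each of key_large, key_small above 0.0042 m or value of joint each of key_large, key_square above 0.0042 m or value of joint each of key_large, key_long above 0.0042 m).
It fails at once if another thing on the bench pushed more than 40 mm from its place (distance of any of cleaner, mug, tape, jar, screwbox, solder from where it was at the start of the episode above 0.04 m).
Of unit1, unit2, unit3, unit4, unit5 only 3 to 5 are there at a start; the rules pass over those that are not, and their reading is None.
At some moment in a run one of unit1, unit2, unit3, unit4, unit5 may be knocked a few centimetres aside while the robot is not near it.
Once in a run the grip may slacken for a moment while it holds something.
It also fails if it takes over 210 s, if anything falls off the work surface, if the arm or the gripper's body presses on something with over 40 N, if the wrist force passes 120 N, or if a joint passes its speed limit or range.

## Robot

A 6-joint arm with a two-finger parallel gripper is mounted at the origin on the work surface. World frame = base frame: x ahead of the robot, y to its left, z up, the work surface at z = 0. Lengths are in m, angles in degrees, forces in N, time in s.
With the tool pointing down it reaches from about 0.3 to 0.825 m from the base axis. Payload 5.4 kg.
Tool frame: the origin (TCP) lies at the very end of the fingers, on their centre line; the grasp point (between the pads) lies 19 mm behind it (r.grip_depth is the distance from the TCP to the grasp point, in m); x points along the fingers, y is the direction in which the jaws open and shut, and the axes are right-handed (so a half turn about x gives the same grasp; the last joint's range is limited). The gripper opens to 92 mm and grips with 3 to 60 N. Pads are 20 mm wide; open, the fingers measure 128 mm over their backs; the gripper's body (75 mm by 189 mm) begins 69 mm behind the grasp point.
Start: joints at [62.389, 9.076, 91.501, -0, 79.423, -12.038], TCP at [0.154, 0.554, 0.215] pointing down, gripper open.
Joint ranges: [-166.64, 166.64], [-54.1, 131.32], [10.49, 154.53], [-73.88, 253.88], [9.74, 151.15], [-171.62, 171.62]. Speed limits (degrees/s): [147.25, 147.25, 180, 180, 180, 180].

## Interface

Orientations are given as [roll, pitch, yaw] about the fixed x, y, z axes, in that order (R = Rz(yaw) Ry(pitch) Rx(roll)).
In Python, from workcell import monitor, cams, ticket, trace, tip_of, r gives the robot as it stands.
- The arm moves only by the tool apply_moves, never from a script. Its argument "deltas" is a list of rows, each a list of 3 entries, a list of its own where there are three numbers: the shift along the tool's x, y, z in mm, then the turn, a rotation vector about the tool's x, y, z in degrees, then the finger opening in mm, from 0 to 91.9. A call has exactly 10 rows; each row shifts and turns the pose as measured when the row begins, along the tool's axes as they then stand; what a row does not reach is not made up. A row lasts 1/8 s, in which the tool goes at most 62.5 mm and 10.7 degrees, less where a joint would pass 70% of its speed; a pose out of reach is approached as far as the arm can. A call is refused whole if a number of a shift passes 62.5 or a number of a turn 10.7, either way. A call with a gripper value outside its range is refused whole. The fingers move at their own pace and stop on an object; "force" is the grip in N (left out, the last holds). Time passes only in rows, so rows that do not move let the fingers close, or fill a call up. It gives the time, the measured TCP pose, the force and the opening at its end, in the units of the state.
- monitor.get_obs(): the state, without advancing time (a new reading comes with each control period).
- cams.capture(name): name is "scene" or "top"; returns a dict with "pixels" (384x512x3 uint8, blue, green, red), "z_map" (384x512 float32, m along the optical axis (not along the pixel's ray), 0 where there is no reading), "fx", "fy", "cx", "cy" (pixels), "rvec" (rotation vector, rad) and "tvec" (3), from world to camera coordinates, as OpenCV has them. Camera axes: x right, y down, z forward; pixel columns grow to the right and rows downward; lengths in m; the calibration is good to about 2 mm. A picture is of the moment at which its call begins.
- ticket.sign_off(): hands the job in, once; it reports no verdict.
Trained networks look in a picture, given as the dict that the camera call returned (one of the last four; its "shot" number tells which), for a name from the list of things; names that differ only in an ending like _2 or _b are one class to them, and where a whole thing is asked for, a point or a joint stands for the part that bears it (a point fixed in the world has none). Each returns a list of dicts, best first, with "conf" (0 to 1); they miss things now and then, are a little off and sometimes report something else, mostly with a low value. They report only what shows in the picture. A call takes as long as a camera call. They do not tell look-alikes from the thing itself.
- trace(target, picture): "mask" (384x512 bool, what is visible of it) and "box" ([centre column, centre row, width, height] in pixels, round what is visible of it).
- tip_of(target, picture): "position" ([row, column] in pixels: a listed point, or the origin of a listed thing).
The state is a dict: "t": time; "joint_positions": joint angles; "qvel": joint speeds; "joint_efforts": joint torques, N m; "position": TCP position; "ee_rot": TCP orientation; "wrist_force": force on the tool from outside, world axes, zero at the start; "moment": the same for the moment, N m; "finger_gap": finger opening in m.
Only numpy, scipy, OpenCV 4.12 (cv2) and the standard library are available. Lean on these libraries where they do the work, as an engineer would, in place of code of your own. Each camera call takes 0.05 s, during which the arm holds its last target. There are 200 camera calls.

## Working session

There is one attempt and no reset: what is moved stays moved. The work goes in short steps, Python scripts to look and compute and a tool call to move; the robot and the scene stay as the last step left them, time stands still between calls to the robot, and variables do not carry over. Pictures are saved under pics/ and viewed, about 12 in all and at most 16, crops included, and the job is handed in when it is done.

Besides the shell and the picture viewer there is one more tool, called after ">>>" as a command line: name --argument value ..., lists and objects as JSON in quotes. apply_moves: Moves the arm, as the interface text tells. Its arguments: {"type":"object","properties":{"deltas":{"type":"array","items":{"type":"array"}},"force":{"type":"number"}},"required":["deltas"]}

```bash
mkdir -p pics; cat > h.py <<'E'
import numpy as np, cv2
from workcell import monitor, cams, ticket, trace, tip_of, r
def cam(n):
    p=cams.capture(n); R=cv2.Rodrigues(np.array(p['rvec'],float))[0]; p['R']=R; p['t3']=np.array(p['tvec'],float).reshape(3); return p
def w(p,uv,z=None):
    """pixel (u,v) arrays -> world; z: plane height, else depth"""
    uv=np.atleast_2d(np.array(uv,float)); ray=np.c_[(uv[:,0]-p['cx'])/p['fx'],(uv[:,1]-p['cy'])/p['fy'],np.ones(len(uv))]
    C=-p['R'].T@p['t3']; d=ray@p['R']
    s=(z-C[2])/d[:,2] if z is not None else p['z_map'][uv[:,1].astype(int),uv[:,0].astype(int)]
    return C+d*s[:,None]
def px(p,X):
    c=np.atleast_2d(X)@p['R'].T+p['t3']; return np.c_[c[:,0]/c[:,2]*p['fx']+p['cx'],c[:,1]/c[:,2]*p['fy']+p['cy']]
E
python3 - <<'E'
from h import *
for n in('top','scene'):
    p=cam(n); cv2.imwrite(f'pics/{n}0.png',cv2.resize(p['pixels'],(800,600)))
    print(n,w(p,[[0,0],[511,0],[511,383],[0,383]],0).round(2).tolist())
    for t in('station','scraper','tray','panel','unit1','key_small','key_small_top','key_square_top','key_long_top','key_large_top'):
        a=trace(t,p) if not t.endswith('top') else []; b=tip_of(t,p)
        print(t,[(round(d['conf'],2),np.round(d['box']).tolist()) for d in a],[(round(d['conf'],2),np.round(d['position'],1).tolist()) for d in b])
print(monitor.get_obs())
E
```

```text
top [[1.35, 0.86, 0.0], [1.31, -1.07, 0.0], [-0.02, -0.85, 0.0], [0.01, 0.68, 0.0]]
station [(0.94, [227.0, 187.0, 128.0, 60.0])] [(0.68, [171.0, 229.6])]
scraper [(0.51, [231.0, 202.0, 38.0, 18.0])] [(0.57, [202.3, 227.0])]
tray [(0.95, [112.0, 210.0, 48.0, 62.0])] [(0.58, [210.0, 113.0])]
panel [(0.91, [423.0, 222.0, 62.0, 68.0]), (0.79, [345.0, 206.0, 51.0, 63.0]), (0.71, [360.0, 276.0, 44.0, 45.0]), (0.62, [208.0, 267.0, 41.0, 41.0]), (0.53, [263.0, 196.0, 15.0, 20.0]), (0.51, [335.0, 218.0, -0.0, 5.0])] [(0.95, [276.5, 357.8]), (0.83, [212.3, 343.8]), (0.83, [226.2, 419.4]), (0.82, [269.4, 208.1])]
unit1 [(0.76, [170.0, 241.0, 17.0, 11.0]), (0.75, [280.0, 238.0, 18.0, 25.0]), (0.65, [261.0, 199.0, 16.0, 22.0]), (0.59, [188.0, 206.0, 18.0, 21.0])] [(0.78, [237.9, 279.0]), (0.66, [239.4, 168.9]), (0.48, [205.3, 187.0])]Traceback (most recent call last):
  File "<stdin>", line 6, in <module>
ValueError: it knows: cleaner, jar, key_large_top, key_long_top, key_small_top, key_square_top, mug, panel, scraper, screwbox, solder, station, tape, tray, unit
```

```bash
python3 - <<'E'
from h import *
p=cam('scene'); cv2.imwrite('pics/scene0.png',cv2.resize(p['pixels'],(800,600)))
q=cam('top')
for n,p in (('scene',p),('top',q)):
    for t in('station','scraper','tray','panel','unit1'):
        if n=='scene':print(t,[(round(d['conf'],2),np.round(d['box']).tolist()) for d in trace(t,p)])
    for t in('key_small_top','key_square_top','key_long_top','key_large_top'):
        b=tip_of(t,p); print(n,t,[(round(d['conf'],2),np.round(d['position'],1).tolist(),w(p,[d['position'][::-1]],.058).round(3)[0,:2].tolist()) for d in b])
print(monitor.get_obs())
E
```

```text
station [(0.66, [289.0, 213.0, 136.0, 79.0])]
scraper [(0.49, [282.0, 201.0, 25.0, 25.0]), (0.29, [289.0, 211.0, 136.0, 75.0])]
tray [(0.85, [375.0, 162.0, 68.0, 47.0]), (0.63, [313.0, 160.0, 19.0, 12.0]), (0.48, [166.0, 236.0, 16.0, 14.0])]
panel [(0.91, [172.0, 229.0, 65.0, 60.0]), (0.88, [269.0, 156.0, 36.0, 26.0]), (0.82, [144.0, 190.0, 36.0, 37.0]), (0.77, [92.0, 244.0, 65.0, 65.0]), (0.61, [314.0, 160.0, 19.0, 13.0])]
unit1 [(0.71, [258.0, 214.0, 19.0, 17.0]), (0.62, [313.0, 159.0, 18.0, 12.0]), (0.57, [222.0, 193.0, 22.0, 15.0]), (0.44, [315.0, 184.0, 16.0, 18.0])]
scene key_small_top [(0.51, [222.5, 97.7], [0.425, -0.591]), (0.44, [209.7, 178.2], [0.49, -0.348])]
scene key_square_top [(0.63, [232.6, 73.4], [0.432, -0.667]), (0.57, [178.4, 135.2], [0.284, -0.429]), (0.54, [148.3, 258.9], [0.338, 0.017]), (0.4, [216.9, 158.9], [0.491, -0.413]), (0.38, [268.9, 220.9], [0.765, -0.319])]
scene key_long_top [(0.64, [269.5, 219.9], [0.766, -0.322]), (0.59, [236.9, 105.1], [0.494, -0.584]), (0.58, [151.5, 271.2], [0.375, 0.048]), (0.53, [222.1, 187.8], [0.554, -0.339]), (0.5, [136.2,
[... 1021 characters left out ...]
212.0, 429.0], [0.497, -0.644])]
{'t': 1.35, 'joint_positions': array([ 6.23898385e+01,  9.07515529e+00,  9.15013146e+01, -3.24321388e-03,
        7.94228526e+01, -1.20421056e+01]), 'qvel': array([-0.01319913,  0.03684128, -0.06281716,  0.10888536,  0.03883541,
        0.02523519]), 'joint_efforts': array([-1.05578769e-03, -3.85570478e+01, -3.22359002e+01,  7.01685227e-02,
        3.06122680e-02, -1.12153811e-05]), 'position': array([0.1543917 , 0.55386794, 0.21460641]), 'ee_rot': array([-4.50806273e-02,  8.99967407e+01, -1.56125412e+01]), 'wrist_force': array([ 0.47933563, -0.02294845,  0.10730884]), 'moment': array([-0.00975693,  0.01830895, -0.04174874]), 'finger_gap': 0.0919103806122532}
```

View pics/top0.png

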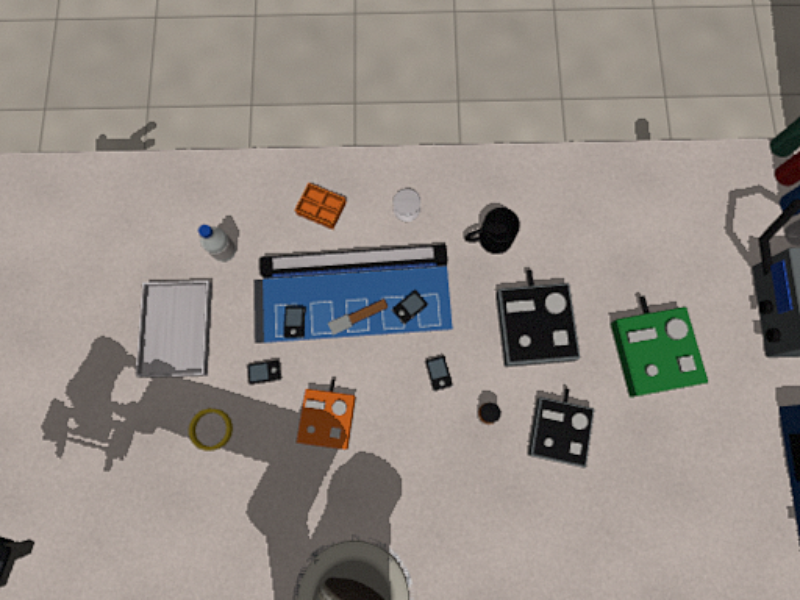

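View pics/scene0.png

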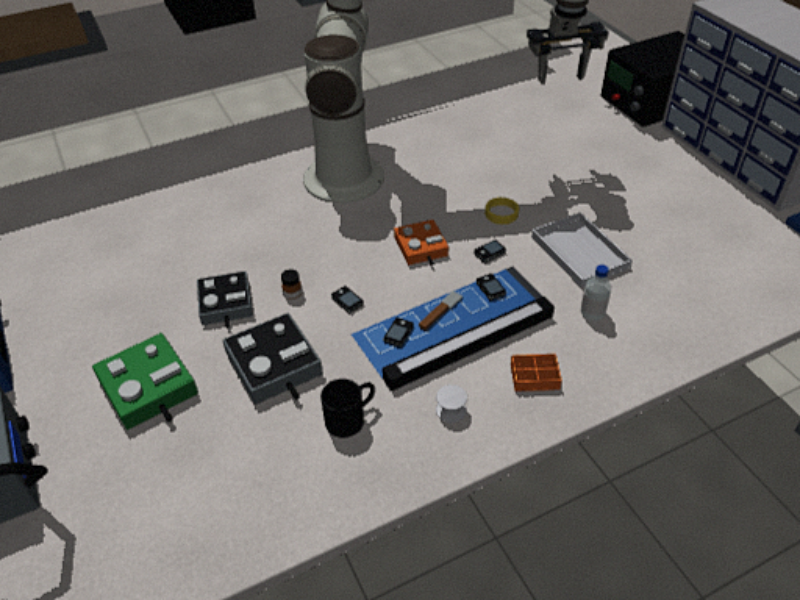

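The top and scene views agree: four hotspots at (294,320), (409,305), (264,371) and (438,371) in the 800 px top view. The scraper is at (358,316), the tray at (175,327) and the steel strip at (258,310). Four things could be taken for the panel (top view): large black (537,322), small black (560,428), green (660,350) and orange (325,418). I choose the large black one, because it is the bigger of the two in its colour.

```bash
cat >> h.py <<'E'
def rect(xy):
    c,s,a=cv2.minAreaRect(np.array(xy[:,:2]*1000,np.float32)); 
    if s[0]<s[1]: s=s[::-1]; a+=90   # a = direction of the long side
    return np.round(c,1).tolist(),np.round(s,1).tolist(),round((a+90)%180-90,1)
def pts(m): v,u=np.nonzero(m); return np.c_[u,v]
def units(p,z=.016,mn=.3):
    out=[]
    for d in trace('unit1',p):
        if d['conf']>mn:
            q=w(p,pts(d['mask']),z)
            if len(q)>20: out.append((round(d['conf'],2),rect(q)))
    return out
E
python3 - <<'E'
from h import *
for n in('top','scene'):
    p=cam(n); hsv=cv2.cvtColor(p['pixels'],cv2.COLOR_BGR2HSV)
    blue=cv2.inRange(hsv,(98,110,60),(118,255,255)); 
    k,l,s,_=cv2.connectedComponentsWithStats(blue); i=1+np.argmax(s[1:,4]); X=w(p,pts(l==i),0); print(n,'mat',rect(X))
    wh=cv2.inRange(p['pixels'],(120,)*3,(255,)*3)
    for d in trace('tray',p)[:1]: print('tray z25',rect(w(p,pts(d['mask']),.025)))
    for d in trace('panel',p)[:3]:
        z=w(p,pts(d['mask'])); print('panel',d['box'],rect(w(p,pts(d['mask']),.045)), rect(z[abs(z[:,2]-.048)<.008]))
        if n=='top' or 1:
            x,y,a,b=[int(v) for v in d['box']]; sub=np.zeros_like(wh); sub[y-b//2:y+b//2,x-a//2:x+a//2]=1
            k,l,s,c=cv2.connectedComponentsWithStats(((wh>0)&d['mask']).astype(np.uint8))
            for j in range(1,k):
                if s[j,4]>12: print('  key',s[j,4],w(p,[c[j]],.058).round(4)[0,:2])
    for d in trace('scraper',p)[:2]: print('scr',d['conf'],rect(w(p,pts(d['mask']),.01)))
    print(n,*units(p),sep='\n ')
    crop=p['pixels'][130:300,70:400] if n=='top' else p['pixels'][110:290,130:420]
    cv2.imwrite(f'pics/c_{n}.png',cv2.resize(crop,None,fx=2.4,fy=2.4,interpolation=cv2.INTER_CUBIC))
E
```

```text
top mat ([586.6, -4.1], [399.1, 148.7], -86.9)
tray z25 ([531.0, 373.3], [205.6, 148.5], 0.5)
panel [358.4, 273.3, 39.5, 47.0] ([315.3, -414.7], [146.1, 118.0], -14.1) ([302.8, -418.9], [91.0, 76.6], 83.5)
  key 61 [ 0.3357 -0.3934]
  key 78 [ 0.3239 -0.4449]
  key 19 [ 0.2849 -0.3825]
  key 44 [ 0.273 -0.433]
  key 29 [ 0.2483 -0.395 ]
panel [423.1, 222.8, 64.5, 65.1] ([475.6, -615.7], [191.1, 164.3], 8.8) ([461.4, -625.6], [159.4, 152.6], 9.3)
  key 130 [ 0.503  -0.6567]
  key 106 [ 0.4909 -0.5853]
  key 77 [ 0.4317 -0.6687]
  key 35 [ 0.4204 -0.5978]
panel [345.4, 206.4, 52.5, 62.6] ([534.5, -375.4], [193.3, 157.6], 3.4) ([522.4, -380.9], [160.2, 150.2], 3.9)
  key 127 [ 0.5611 -0.4154]
  key 104 [ 0.5557 -0.3434]
  key 76 [ 0.4889 -0.42  ]
  key 33 [ 0.4845 -0.3487]
scr 0.85 ([552.1, -7.6], [134.0, 30.2], -63.9)
top
 (0.76, ([539.6, 125.8], [67.9, 42.7], 1.2))
 (0.57, ([426.2, -174.8], [67.5, 42.6], 15.7))
 (0.52, ([435.0, 185.2], [67.9, 45.8], -84.7))
scene mat ([580.1, -3.1], [399.6, 135.8], -86.6)
tray z25 ([545.7, 369.9], [223.1, 164.2], 1.0)
panel [143.8, 191.4, 38.3, 33.6] ([341.7, -419.1], [155.3, 112.9], -12.6) ([317.2, -415.8], [94.2, 80.0], 68.9)
  key 25 [ 0.293  -0.4374]
  key 37 [ 0.3564 -0.3978]
  key 45 [ 0.3432 -0.4492]
panel [93.6, 244.1, 67.0, 65.8] ([497.9, -623.4], [224.7, 153.2], 8.4) ([467.6, -625.2], [164.4, 149.6], 9.0)
  key 27 [ 0.4245 -0.5958]
  key 65 [ 0.4357 -0.6666]
  key 95 [ 0.4942 -0.5843]
  key 119 [ 0.506  -0.6548]
panel [266.6, 155.2, 34.5, 20.9] ([380.4, 41.8], [150.5, 111.1], -9.6) ([351.9, 57.8], [77.2, 69.4], 76.2)
  key 24 [0.3889 0.0657]
  key 30 [0.3819 0.0192]
scr 0.78 ([558.5, -10.5], [136.3, 27.6], -65.8)
scr 0.74 ([326.4, 293.0], [114.4, 78.5], -31.0)
scene
 (0.65, ([552.7, 124.7], [79.4, 49.5], -2.6))
 (0.62, ([438.0, -176.7], [75.6, 46.4], 10.8))
 (0.54, ([579.2, -118.4], [72.7, 44.2], -51.3))
 (0.46, ([447.8, 185.2], [83.7, 53.7], -81.5))
```

View pics/c_top.png

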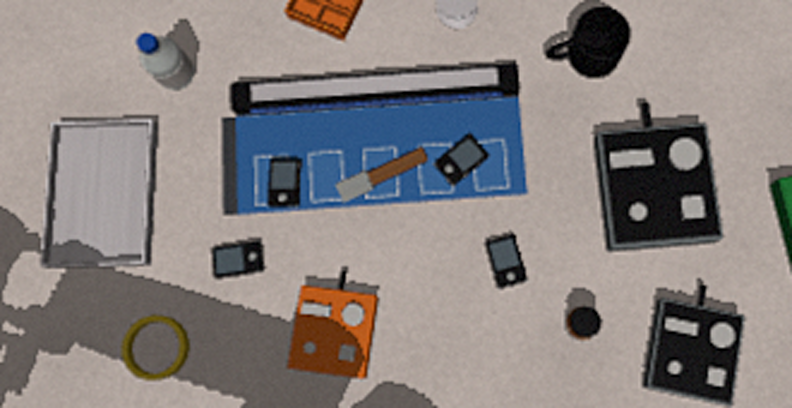

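The view confirms the big black panel with its four keys at (645,188) in the crop. It also shows four units, the scraper across outlines 3 and 4, and the tray on the left at (102,192). Next I fit the station by its outlines.

```bash
cat >> h.py <<'E'
from scipy.optimize import minimize
def Rz(a): return np.array([[np.cos(a),-np.sin(a)],[np.sin(a),np.cos(a)]])
def fit_station(p,x0=(.655,-.008,.054)):
    g=p['pixels'].astype(float); th=g-cv2.GaussianBlur(g,(0,0),3); r_=g[...,2]-cv2.GaussianBlur(g[...,2],(0,0),4)
    ux,uy=np.meshgrid(np.linspace(-.033,.033,34),[-.021,.021]); vx,vy=np.meshgrid([-.033,.033],np.linspace(-.021,.021,22))
    T=np.r_[np.c_[ux.ravel(),uy.ravel()],np.c_[vx.ravel(),vy.ravel()]]
    T=np.concatenate([T+[-.095,y] for y in(.152,.076,0,-.076,-.152)])
    im=np.clip(r_,-20,40).astype(np.float32); im=cv2.GaussianBlur(im,(0,0),.8)
    def f(s):
        X=T@Rz(s[2]).T+s[:2]; q=px(p,np.c_[X,np.zeros(len(X))]).astype(np.float32)
        return -cv2.remap(im,q[:,0],q[:,1],cv2.INTER_LINEAR).mean()
    best=min((minimize(f,np.array(x0)+[dx,dy,0],method='Nelder-Mead',options=dict(initial_simplex=np.array(x0)+[dx,dy,0]+np.array([[0,0,0],[.003,0,0],[0,.003,0],[0,0,.01]]))) for dx in(-.008,-.004,0,.004,.008) for dy in(-.008,-.004,0,.004,.008)),key=lambda r:r.fun)
    return best.x,best.fun
def plan(wps,gap0=None,step=60,turn=10.5):
    """wps: (x,y,z mm, jaw angle psi deg, gap, rows or None[, settle]) -> rows from the measured pose"""
    from scipy.spatial.transform import Rotation as Ro
    o=monitor.get_obs(); P=np.array(o['position'])*1000
    R=Ro.from_euler('xyz',o['ee_rot'],degrees=True); rows=[]
    for x,y,z,psi,gap,n in wps:
        s=np.radians(psi); G=np.array([x,y,z],float)
        ty=np.array([np.cos(s),np.sin(s),0]); tx=np.array([0,0,-1.]); Rg=Ro.from_matrix(np.c_[tx,ty,np.cross(tx,ty)])
        rv=(R.inv()*Rg).as_rotvec(degrees=True)
        m=max(1,int(np.ceil(max(np.abs(G-P).max()/step,np.abs(rv).max()/turn)))); m=max(m,n or 0)
        R0=R
        for i in range(m):
            d=R.inv().apply((G-P)/m) ; rows.append([np.round(d,1).tolist(),np.round(rv/m,1).tolist(),gap]); R=R*Ro.from_rotvec(rv/m,degrees=True)
        P=G; R=Rg
    for i in range(0,len(rows),10): print(str(rows[i:i+10]).replace(' ',''))
    print(len(rows))
def st(o=None):
    o=o or monitor.get_obs(); e=o['ee_rot']; print('t',round(o['t'],2),'P',np.round(np.array(o['position'])*1000,1),'psi',round(90+e[2]-e[0],1),'pitch',round(e[1],2),'F',np.round(o['wrist_force'],1),'gap',round(o['finger_gap']*1000,1))
E
python3 - <<'E'
from h import *
for n in('top','scene'):
    p=cam(n); s,f=fit_station(p); print(n,s.round(4),np.degrees(s[2]),f)
    d=trace('scraper',p)[0]; q=w(p,pts(d['mask']),.01); print(rect(q))
st()
plan([(430,200,150,60,60,None),(554,-9,80,26,44,None),(554,-9,80,26,44,3)])
E
```

```text
top [ 0.6514 -0.0024  0.0467] 2.6747486124866153 -14.211904525756836
([551.9, -8.5], [132.7, 28.7], -65.3)
scene [0.653  0.0007 0.0457] 2.6195127182149247 -8.795019149780273
([559.9, -10.8], [134.5, 25.2], -65.8)
t 2.05 P [154.3 553.9 214.6] psi 74.4 pitch 90.0 F [ 0.  -0.5 -0.4] gap 92.3
[[[10.8,-44.5,60.1],[2.4,-0.0,0.0],60],[[10.8,-41.9,61.9],[2.4,-0.0,0.0],60],[[10.8,-39.3,63.6],[2.4,-0.0,0.0],60],[[10.8,-36.6,65.2],[2.4,-0.0,0.0],60],[[10.8,-33.8,66.7],[2.4,-0.0,0.0],60],[[10.8,-31.0,68.0],[2.4,-0.0,0.0],60],[[17.5,-29.7,53.0],[8.5,0.0,0.0],44],[[17.5,-21.6,56.8],[8.5,0.0,0.0],44],[[17.5,-13.0,59.4],[8.5,0.0,0.0],44],[[17.5,-4.0,60.6],[8.5,0.0,0.0],44]]
[[[0.0,0.0,0.0],[0.0,0.0,0.0],44],[[0.0,0.0,0.0],[0.0,0.0,0.0],44],[[0.0,0.0,0.0],[0.0,0.0,0.0],44]]
13
```

```bash
sed -i 's/np.abs(G-P).max()\/step/np.linalg.norm(G-P)\/step/' h.py; python3 - <<'E'
from h import *
plan([(450,150,120,50,60,9),(554,-9,80,26,44,7),(554,-9,80,26,44,4)],step=52)
E
```

```text
[[[9.5,-31.0,39.3],[2.4,-0.0,0.0],60],[[9.5,-29.3,40.6],[2.4,-0.0,0.0],60],[[9.5,-27.5,41.8],[2.4,-0.0,0.0],60],[[9.5,-25.7,43.0],[2.4,-0.0,0.0],60],[[9.5,-23.8,44.0],[2.4,-0.0,0.0],60],[[9.5,-21.9,45.0],[2.4,-0.0,0.0],60],[[9.5,-20.0,45.9],[2.4,-0.0,0.0],60],[[9.5,-18.0,46.7],[2.4,-0.0,0.0],60],[[9.5,-16.0,47.4],[2.4,-0.0,0.0],60],[[9.5,-14.0,48.1],[2.4,-0.0,0.0],60]]
[[[5.7,-7.9,26.0],[3.4,0.0,0.0],44],[[5.7,-6.3,26.4],[3.4,0.0,0.0],44],[[5.7,-4.7,26.7],[3.4,0.0,0.0],44],[[5.7,-3.1,27.0],[3.4,0.0,0.0],44],[[5.7,-1.5,27.1],[3.4,0.0,0.0],44],[[5.7,0.2,27.1],[3.4,0.0,0.0],44],[[5.7,1.8,27.1],[3.4,0.0,0.0],44],[[0.0,0.0,0.0],[0.0,0.0,0.0],44],[[0.0,0.0,0.0],[0.0,0.0,0.0],44],[[0.0,0.0,0.0],[0.0,0.0,0.0],44]]
[[[0.0,0.0,0.0],[0.0,0.0,0.0],44]]
21
```

>>> apply_moves --deltas '[[[9.5, -31, 39], [2.4, 0, 0], 60], [[9.5, -29, 41], [2.4, 0, 0], 60], [[9.5, -27.5, 42], [2.4, 0, 0], 60], [[9.5, -26, 43], [2.4, 0, 0], 60], [[9.5, -24, 44], [2.4, 0, 0], 60], [[9.5, -22, 45], [2.4, 0, 0], 60], [[9.5, -20, 46], [2.4, 0, 0], 60], [[9.5, -18, 47], [2.4, 0, 0], 60], [[9.5, -16, 47], [2.4, 0, 0], 60], [[9.5, -14, 48], [2.4, 0, 0], 60]]'

```text
t: 3.3
position: [0.4591, 0.1409, 0.1195]
ee_rot: [74.4, 89.4, 34.4]
wrist_force: [0.1, 1.1, 0.5]
finger_gap: 0.0598
```

>>> apply_moves --deltas '[[[5.7, -8, 26], [3.4, 0, 0], 44], [[5.7, -6, 26], [3.4, 0, 0], 44], [[5.7, -5, 27], [3.4, 0, 0], 44], [[5.7, -3, 27], [3.4, 0, 0], 44], [[5.7, -1.5, 27], [3.4, 0, 0], 44], [[5.7, 0, 27], [3.4, 0, 0], 44], [[5.7, 2, 27], [3.4, 0, 0], 44], [[0, 0, 0], [0, 0, 0], 44], [[0, 0, 0], [0, 0, 0], 44], [[0, 0, 0], [0, 0, 0], 44]]'

```text
t: 4.55
position: [0.5666, -0.0261, 0.0788]
ee_rot: [97.3, 89.4, 32.5]
wrist_force: [0.2, -0.6, -0.5]
finger_gap: 0.0444
```

```bash
python3 - <<'E'
from h import *
st()
plan([(555,-9,78,25,44,2),(555,-9,78,25,44,1),(555,-9,4,25,44,3),(555,-9,4,25,44,1),(555,-9,4,25,0,3)])
E
```

```text
t 4.55 P [566.6 -26.1  78.8] psi 25.2 pitch 89.35 F [ 0.2 -0.6 -0.5] gap 44.4
[[[0.4,-1.6,-10.2],[0.1,-0.0,-0.3],44],[[0.4,-1.6,-10.2],[0.1,-0.0,-0.3],44],[[0.0,0.0,0.0],[0.0,0.0,0.0],44],[[24.7,-0.0,-0.0],[0.0,0.0,0.0],44],[[24.7,-0.0,-0.0],[0.0,0.0,0.0],44],[[24.7,-0.0,-0.0],[0.0,0.0,0.0],44],[[0.0,0.0,0.0],[0.0,0.0,0.0],44],[[0.0,0.0,0.0],[0.0,0.0,0.0],0],[[0.0,0.0,0.0],[0.0,0.0,0.0],0],[[0.0,0.0,0.0],[0.0,0.0,0.0],0]]
10
```

>>> apply_moves --deltas '[[[0.4, -1.6, -10], [0, 0, -0.3], 44], [[0.4, -1.6, -10], [0, 0, -0.3], 44], [[0, 0, 0], [0, 0, 0], 44], [[24, 0, 0], [0, 0, 0], 44], [[24, 0, 0], [0, 0, 0], 44], [[24, 0, 0], [0, 0, 0], 44], [[0, 0, 0], [0, 0, 0], 44], [[0, 0, 0], [0, 0, 0], 0], [[0, 0, 0], [0, 0, 0], 0], [[0, 0, 0], [0, 0, 0], 0]]' --force 30

```text
t: 5.8
position: [0.5566, -0.0061, 0.0085]
ee_rot: [61.0, 89.6, -3.5]
wrist_force: [-0.0, 0.3, -0.0]
finger_gap: 0.0196
```

```bash
python3 - <<'E'
from h import *
st()
plan([(555,-9,70,25,0,3),(530,200,80,60,0,5),(528,372,80,90,0,5),(528,372,80,90,0,1),(528,372,12,90,0,3),(528,372,12,90,0,2)])
E
```

```text
t 5.8 P [556.6  -6.1   8.5] psi 25.5 pitch 89.63 F [-0.   0.3 -0. ] gap 19.6
[[[-20.5,-0.8,0.7],[0.2,0.1,-0.1],0],[[-20.5,-0.8,0.7],[0.2,0.1,-0.1],0],[[-20.5,-0.8,0.7],[0.2,0.1,-0.1],0],[[-2.0,13.1,-40.0],[-7.0,0.0,-0.0],0],[[-2.0,17.9,-38.1],[-7.0,0.0,-0.0],0],[[-2.0,22.4,-35.6],[-7.0,0.0,-0.0],0],[[-2.0,26.6,-32.6],[-7.0,0.0,-0.0],0],[[-2.0,30.4,-29.1],[-7.0,0.0,-0.0],0],[[0.0,29.6,-17.5],[-6.0,0.0,0.0],0],[[0.0,31.3,-14.4],[-6.0,0.0,0.0],0]]
[[[0.0,32.6,-11.0],[-6.0,0.0,0.0],0],[[0.0,33.6,-7.5],[-6.0,0.0,0.0],0],[[0.0,34.2,-4.0],[-6.0,0.0,0.0],0],[[0.0,0.0,0.0],[0.0,0.0,0.0],0],[[22.7,0.0,0.0],[0.0,0.0,0.0],0],[[22.7,0.0,0.0],[0.0,0.0,0.0],0],[[22.7,0.0,0.0],[0.0,0.0,0.0],0],[[0.0,0.0,0.0],[0.0,0.0,0.0],0],[[0.0,0.0,0.0],[0.0,0.0,0.0],0]]
19
```

>>> apply_moves --deltas '[[[-20, -1, 1], [0, 0, 0], 0], [[-20, -1, 1], [0, 0, 0], 0], [[-20, -1, 1], [0, 0, 0], 0], [[-2, 13, -40], [-7, 0, 0], 0], [[-2, 18, -38], [-7, 0, 0], 0], [[-2, 22, -36], [-7, 0, 0], 0], [[-2, 27, -33], [-7, 0, 0], 0], [[-2, 30, -29], [-7, 0, 0], 0], [[0, 30, -17], [-6, 0, 0], 0], [[0, 31, -14], [-6, 0, 0], 0]]'

```text
t: 7.05
position: [0.5272, 0.2731, 0.0866]
ee_rot: [14.8, 89.0, -1.5]
wrist_force: [0.6, 0.5, -0.6]
finger_gap: 0.0196
```

>>> apply_moves --deltas '[[[0, 32, -11], [-6, 0, 0], 0], [[0, 33, -8], [-6, 0, 0], 0], [[0, 34, -4], [-6, 0, 0], 0], [[0, 0, 0], [0, 0, 0], 0], [[0, 0, 0], [0, 0, 0], 0], [[0, 0, 0], [0, 0, 0], 0], [[0, 0, 0], [0, 0, 0], 0], [[0, 0, 0], [0, 0, 0], 0], [[0, 0, 0], [0, 0, 0], 0], [[0, 0, 0], [0, 0, 0], 0]]'

```text
t: 8.3
position: [0.5225, 0.3775, 0.0889]
ee_rot: [-2.0, 88.8, 0.2]
wrist_force: [0.7, 0.2, 0.3]
finger_gap: 0.0196
```

```bash
python3 - <<'E'
from h import *
st()
plan([(526,372,70,90,0,3),(526,372,70,90,0,1),(526,372,13,90,0,3),(526,372,13,90,0,1),(526,372,13,90,44,2),])
p=cam('scene')
cv2.imwrite('pics/s1.png',cv2.resize(p['pixels'][80:290,130:460],None,fx=2.4,fy=2.4))
E
```

```text
t 8.3 P [522.5 377.5  88.9] psi 92.2 pitch 88.8 F [0.7 0.2 0.3] gap 19.6
[[[6.3,-1.9,1.0],[0.7,0.4,0.0],0],[[6.3,-1.9,1.0],[0.7,0.4,0.0],0],[[6.3,-1.8,1.1],[0.7,0.4,0.0],0],[[0.0,0.0,0.0],[0.0,0.0,0.0],0],[[19.0,0.0,0.0],[0.0,0.0,0.0],0],[[19.0,0.0,0.0],[0.0,0.0,0.0],0],[[19.0,0.0,0.0],[0.0,0.0,0.0],0],[[0.0,0.0,0.0],[0.0,0.0,0.0],0],[[0.0,0.0,0.0],[0.0,0.0,0.0],44],[[0.0,0.0,0.0],[0.0,0.0,0.0],44]]
10
```

View pics/s1.png

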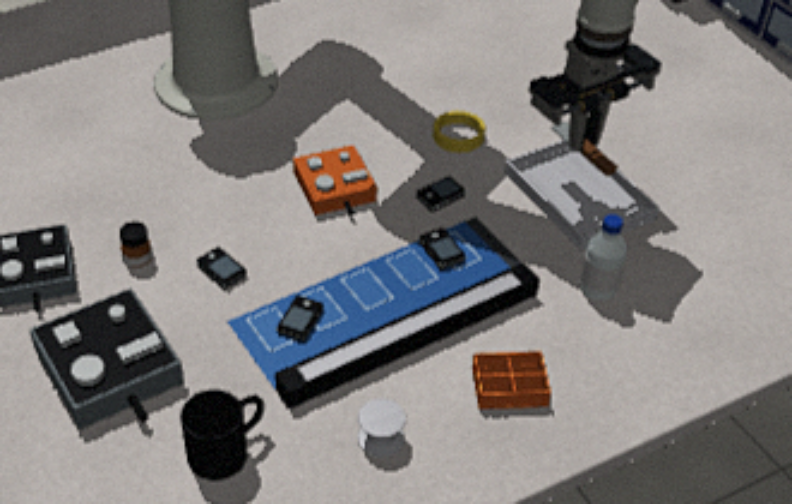

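The scraper is held at (597,155), above the tray. I lower it and let go.

>>> apply_moves --deltas '[[[6.3, -1.9, 1], [0.7, 0.4, 0], 0], [[6.3, -1.9, 1], [0.7, 0.4, 0], 0], [[6.3, -1.8, 1], [0.7, 0.4, 0], 0], [[0, 0, 0], [0, 0, 0], 0], [[18, 0, 0], [0, 0, 0], 0], [[18, 0, 0], [0, 0, 0], 0], [[18, 0, 0], [0, 0, 0], 0], [[3, 0, 0], [0, 0, 0], 0], [[0, 0, 0], [0, 0, 0], 44], [[0, 0, 0], [0, 0, 0], 44]]'

```text
t: 9.6
position: [0.5265, 0.3718, 0.0086]
ee_rot: [-145.8, 89.9, -145.8]
wrist_force: [-0.1, -0.1, 0.2]
finger_gap: 0.0372
```

```bash
python3 - <<'E'
from h import *
st()
p=cam('top'); print(*units(p),sep='\n')
p=cam('scene'); print(*units(p),sep='\n')
E
```

```text
t 9.6 P [526.5 371.8   8.6] psi 90.0 pitch 89.9 F [-0.1 -0.1  0.2] gap 37.2
(0.82, ([435.8, 186.0], [65.1, 41.6], -85.3))
(0.76, ([427.9, -176.0], [66.4, 44.3], 15.3))
(0.72, ([539.7, 124.2], [68.0, 46.0], 1.1))
(0.72, ([343.2, -273.6], [44.7, 40.5], 89.0))
(0.48, ([566.5, -119.8], [68.9, 45.1], -49.7))
(0.33, ([529.8, 370.9], [206.6, 142.5], 0.5))
(0.71, ([553.1, 123.3], [77.3, 49.8], 4.1))
(0.66, ([447.2, 182.3], [73.0, 48.6], -79.4))
(0.48, ([578.8, -119.7], [74.0, 44.1], -51.3))
(0.47, ([440.8, -177.3], [72.1, 45.7], 17.4))
```

```bash
cat >> h.py <<'E'
S=np.array([652.,-1.]); SY=np.radians(2.65)
def O(y,x=-95): return S+Rz(SY)@[x,y]
def utop(p,mn=.3):
    """units by depth: only pixels on the top face"""
    out=[]
    for d in trace('unit1',p):
        if d['conf']<mn: continue
        q=w(p,pts(d['mask'])); t=q[(q[:,2]>.011)&(q[:,2]<.03)]
        if len(t)<40: continue
        c,s,a=rect(t)
        if s[0]<85 and s[1]>30:
            l=Rz(-SY)@(np.array(c)-S); out.append((round(d['conf'],2),c,s,a,'st',l.round(1).tolist(),round(a-np.degrees(SY),1),'z',round(np.median(t[:,2]),4)))
    return out
E
python3 - <<'E'
from h import *
for n in('top','scene'):
    p=cam(n); print(n,(-p['R'].T@p['t3']).round(2),*utop(p),sep='\n')
    q=w(p,px(p,np.r_[[[.48,0,0]]])); print(q)
print([O(y).round(1) for y in(152,76,0,-76)])
plan([(526,372,80,90,50,3),(540,124,60,91.2,80,6),(540,124,60,91.2,80,1)])
E
```

```text
top
[ 0.3  -0.11  1.22]
(0.85, [435.5, 186.7], [65.4, 41.7], -82.2, 'st', [-207.6, 197.5], np.float64(-84.9), 'z', np.float64(0.0158))
(0.75, [426.1, -174.7], [63.6, 40.9], 12.8, 'st', [-233.7, -163.1], np.float64(10.2), 'z', np.float64(0.0162))
(0.57, [540.6, 126.0], [66.8, 41.7], -3.2, 'st', [-105.4, 132.0], np.float64(-5.9), 'z', np.float64(0.016))
[[ 4.79593294e-01 -2.54345753e-04  2.73454397e-03]]
scene
[ 1.55 -0.57  1.18]
(0.78, [579.9, -119.2], [62.2, 38.1], -55.3, 'st', [-77.5, -114.7], np.float64(-58.0), 'z', np.float64(0.0154))
(0.76, [435.9, -174.2], [68.8, 42.5], 14.1, 'st', [-223.9, -163.0], np.float64(11.4), 'z', np.float64(0.0154))
(0.67, [441.8, 186.1], [67.2, 46.7], -86.9, 'st', [-201.3, 196.6], np.float64(-89.6), 'z', np.float64(0.0154))
(0.58, [547.1, 125.9], [70.8, 44.2], -6.0, 'st', [-98.9, 131.6], np.float64(-8.6), 'z', np.float64(0.0156))
[[ 0.47306218  0.00368198 -0.00765567]]
[array([550.1, 146.4]), array([553.6,  70.5]), array([557.1,  -5.4]), array([560.6, -81.3])]
[[[-23.5,0.0,-0.3],[-0.0,-0.0,0.0],50],[[-23.5,0.0,-0.2],[-0.0,-0.0,0.0],50],[[-23.5,0.0,-0.2],[-0.0,-0.0,0.0],50],[[3.3,-41.3,2.3],[-0.2,0.0,0.0],80],[[3.3,-41.3,2.2],[-0.2,0.0,0.0],80],[[3.3,-41.3,2.0],[-0.2,0.0,0.0],80],[[3.3,-41.4,1.9],[-0.2,0.0,0.0],80],[[3.3,-41.4,1.8],[-0.2,0.0,0.0],80],[[3.3,-41.4,1.6],[-0.2,0.0,0.0],80],[[0.0,0.0,0.0],[0.0,0.0,0.0],80]]
10
```

>>> apply_moves --deltas '[[[-23, 0, 0], [0, 0, 0], 50], [[-23, 0, 0], [0, 0, 0], 50], [[-23, 0, 0], [0, 0, 0], 50], [[3, -41, 2.5], [-0.2, 0, 0], 80], [[3, -41, 2.5], [-0.2, 0, 0], 80], [[3, -41, 2.5], [-0.2, 0, 0], 80], [[3, -41, 2.5], [-0.2, 0, 0], 80], [[3, -41, 2.5], [-0.2, 0, 0], 80], [[3, -41, 2.5], [-0.2, 0, 0], 80], [[0, 0, 0], [0, 0, 0], 80]]'

```text
t: 11.25
position: [0.5455, 0.1194, 0.0635]
ee_rot: [-4.7, 89.8, -3.4]
wrist_force: [-0.2, -0.3, 0.1]
finger_gap: 0.08
```

```bash
python3 - <<'E'
from h import *
st()
plan([(543,125.5,50,91.5,80,2),(543,125.5,50,91.5,80,1),(543,125.5,2,91.5,80,3),(543,125.5,2,91.5,80,1),(543,125.5,2,91.5,30,3)])
E
```

```text
t 11.25 P [545.5 119.4  63.5] psi 91.3 pitch 89.79 F [-0.2 -0.3  0.1] gap 80.0
[[[6.8,3.1,-1.2],[-0.1,0.1,0.0],80],[[6.8,3.1,-1.2],[-0.1,0.1,0.0],80],[[0.0,0.0,0.0],[0.0,0.0,0.0],80],[[16.0,0.0,0.0],[0.0,0.0,0.0],80],[[16.0,0.0,0.0],[0.0,0.0,0.0],80],[[16.0,0.0,0.0],[0.0,0.0,0.0],80],[[0.0,0.0,0.0],[0.0,0.0,0.0],80],[[0.0,0.0,0.0],[0.0,0.0,0.0],30],[[0.0,0.0,0.0],[0.0,0.0,0.0],30],[[0.0,0.0,0.0],[0.0,0.0,0.0],30]]
10
```

>>> apply_moves --deltas '[[[7, 3, -1], [0, 0.1, 0], 80], [[7, 3, -1], [0, 0.1, 0], 80], [[0, 0, 0], [0, 0, 0], 80], [[16, 0, 0], [0, 0, 0], 80], [[16, 0, 0], [0, 0, 0], 80], [[16, 0, 0], [0, 0, 0], 80], [[0, 0, 0], [0, 0, 0], 80], [[0, 0, 0], [0, 0, 0], 30], [[0, 0, 0], [0, 0, 0], 30], [[0, 0, 0], [0, 0, 0], 30]]'

```text
t: 12.5
position: [0.546, 0.1293, 0.0004]
ee_rot: [0.7, 89.8, 2.2]
wrist_force: [-0.4, 1.3, 5.8]
finger_gap: 0.0519
```

```bash
python3 - <<'E'
from h import *
st(); o=O(152); P=np.array(monitor.get_obs()['position'])*1000; zz=P[2]
plan([(P[0],P[1],20,92.65,30,1),(o[0]+2,o[1],20,92.65,30,2),(o[0]+2,o[1],20,92.65,30,2)])
E
```

```text
t 12.5 P [5.460e+02 1.293e+02 4.000e-01] psi 91.5 pitch 89.8 F [-0.4  1.3  5.8] gap 51.9
[[[-19.6,0.0,0.1],[-1.1,0.2,-0.0],30],[[0.0,8.4,3.5],[0.0,0.0,0.0],30],[[0.0,8.4,3.5],[0.0,0.0,0.0],30],[[0.0,0.0,0.0],[0.0,0.0,0.0],30],[[0.0,0.0,0.0],[0.0,0.0,0.0],30]]
5
```

>>> apply_moves --deltas '[[[-3, 0, 0], [0, 0, 0], 30], [[0, 0, 0], [0, 0, 0], 30], [[0, 0, 0], [0, 0, 0], 30], [[0, 0, 0], [0, 0, 0], 30], [[-20, 0, 0], [-1, 0.2, 0], 30], [[0, 8.4, 3.5], [0, 0, 0], 30], [[0, 8.4, 3.5], [0, 0, 0], 30], [[0, 0, 0], [0, 0, 0], 30], [[0, 0, 0], [0, 0, 0], 30], [[0, 0, 0], [0, 0, 0], 30]]'

```text
t: 13.75
position: [0.5481, 0.1477, 0.0176]
ee_rot: [178.1, 89.5, -179.4]
wrist_force: [0.5, 0.9, -1.3]
finger_gap: 0.0417
```

```bash
python3 - <<'E'
from h import *
st(); o=O(152)
plan([(o[0]+2,o[1],22,92.65,30,1),(o[0]+2,o[1],22,92.65,30,1),(o[0]+2,o[1],4,92.65,30,2),(o[0]+2,o[1],4,92.65,30,1),(o[0]+2,o[1],4,92.65,58,2),(o[0]+2,o[1],70,92.65,58,3)])
E
```

```text
t 13.75 P [548.1 147.7  17.6] psi -267.5 pitch 89.46 F [ 0.5  0.9 -1.3] gap 41.7
[[[-4.4,-1.4,3.9],[-0.1,-0.5,-0.0],30],[[0.0,0.0,0.0],[0.0,0.0,0.0],30],[[9.0,0.0,0.0],[0.0,0.0,0.0],30],[[9.0,0.0,0.0],[0.0,0.0,0.0],30],[[0.0,0.0,0.0],[0.0,0.0,0.0],30],[[0.0,0.0,0.0],[0.0,0.0,0.0],58],[[0.0,0.0,0.0],[0.0,0.0,0.0],58],[[-22.0,0.0,0.0],[0.0,0.0,0.0],58],[[-22.0,0.0,0.0],[0.0,0.0,0.0],58],[[-22.0,0.0,0.0],[0.0,0.0,0.0],58]]
10
```

>>> apply_moves --deltas '[[[0, -1.4, 4], [0, -0.5, 0], 30], [[0, 0, 0], [0, 0, 0], 30], [[7, 0, 0], [0, 0, 0], 30], [[7, 0, 0], [0, 0, 0], 30], [[0, 0, 0], [0, 0, 0], 30], [[0, 0, 0], [0, 0, 0], 58], [[0, 0, 0], [0, 0, 0], 58], [[-22, 0, 0], [0, 0, 0], 58], [[-22, 0, 0], [0, 0, 0], 58], [[-22, 0, 0], [0, 0, 0], 58]]'

```text
t: 15.0
position: [0.551, 0.1458, 0.0688]
ee_rot: [177.3, 89.8, 179.8]
wrist_force: [1.0, -0.3, 0.3]
finger_gap: 0.0582
```

```bash
python3 - <<'E'
from h import *
st()
p=cam('top');print(*units(p),*utop(p),sep='\n')
plan([(500,150,85,70,85,2),(440,186,60,5,85,5),(440,186,60,5,85,2)])
E
```

```text
t 15.0 P [551.  145.8  68.8] psi 92.5 pitch 89.78 F [ 1.  -0.3  0.3] gap 58.2
(0.79, ([435.4, 184.5], [65.3, 42.8], -81.6))
(0.67, ([533.2, 145.4], [44.2, 40.0], 88.9))
(0.57, ([567.6, -115.5], [68.5, 47.3], -46.5))
(0.79, [436.1, 185.5], [63.0, 42.0], -83.5, 'st', [-207.0, 196.3], np.float64(-86.2), 'z', np.float64(0.0162))
(0.67, [533.6, 147.2], [41.3, 39.7], 89.7, 'st', [-111.4, 153.5], np.float64(87.0), 'z', np.float64(0.0161))
(0.57, [567.7, -117.2], [65.7, 41.8], -50.8, 'st', [-89.6, -112.2], np.float64(-53.4), 'z', np.float64(0.0158))
[[[-5.2,2.1,-17.4],[7.5,-0.0,-0.0],85],[[-5.2,-0.2,-17.5],[7.5,-0.0,-0.0],85],[[-5.2,-2.4,-17.3],[7.5,-0.0,-0.0],85],[[3.6,1.9,-9.8],[9.3,0.0,0.0],85],[[3.6,0.3,-10.0],[9.3,0.0,0.0],85],[[3.6,-1.3,-9.9],[9.3,0.0,0.0],85],[[3.6,-2.9,-9.6],[9.3,0.0,0.0],85],[[3.6,-4.4,-9.0],[9.3,0.0,0.0],85],[[3.6,-5.8,-8.1],[9.3,0.0,0.0],85],[[3.6,-7.0,-7.1],[9.3,0.0,0.0],85]]
[[[0.0,0.0,0.0],[0.0,0.0,0.0],85],[[0.0,0.0,0.0],[0.0,0.0,0.0],85]]
12
```

>>> apply_moves --deltas '[[[-5, 2, -17], [7.5, 0, 0], 85], [[-5, 0, -17], [7.5, 0, 0], 85], [[-5, -2, -17], [7.5, 0, 0], 85], [[3.6, 2, -10], [9, 0, 0], 85], [[3.6, 0, -10], [9, 0, 0], 85], [[3.6, -1, -10], [9, 0, 0], 85], [[3.6, -3, -10], [9, 0, 0], 85], [[3.6, -4, -9], [9, 0, 0], 85], [[3.6, -6, -8], [9, 0, 0], 85], [[0, 0, 0], [0, 0, 0], 85]]'

```text
t: 16.4
position: [0.438, 0.1825, 0.0503]
ee_rot: [-98.3, 88.9, -174.8]
wrist_force: [0.7, -0.5, -0.1]
finger_gap: 0.0849
```

```bash
python3 - <<'E'
from h import *
st()
p=cam('scene');print(*utop(p),sep='\n')
p=cam('top');print(*utop(p),sep='\n')
plan([(438,186,45,7,85,3),(438,186,45,7,85,1),(438,186,4,7,85,2),(438,186,4,7,85,1),(438,186,4,7,30,3)])
E
```

```text
t 16.4 P [438.  182.5  50.3] psi 13.5 pitch 88.88 F [ 0.7 -0.5 -0.1] gap 84.9
(0.75, [444.0, 187.1], [68.5, 43.0], -81.2, 'st', [-199.1, 197.5], np.float64(-83.9), 'z', np.float64(0.0155))
(0.74, [574.8, -116.8], [70.6, 41.5], -50.8, 'st', [-82.5, -112.1], np.float64(-53.4), 'z', np.float64(0.0155))
(0.51, [435.2, -175.2], [66.2, 40.6], 15.0, 'st', [-224.6, -164.0], np.float64(12.4), 'z', np.float64(0.0154))
(0.48, [555.9, 145.2], [66.9, 37.1], 1.8, 'st', [-89.2, 150.5], np.float64(-0.9), 'z', np.float64(0.0157))
(0.86, [545.7, 147.2], [64.7, 41.5], 0.9, 'st', [-99.3, 153.0], np.float64(-1.8), 'z', np.float64(0.0162))
(0.69, [439.0, 168.3], [38.9, 31.6], 10.5, 'st', [-204.9, 179.0], np.float64(7.8), 'z', np.float64(0.0161))
(0.6, [427.2, -174.5], [64.9, 42.0], 14.0, 'st', [-232.6, -162.9], np.float64(11.4), 'z', np.float64(0.0161))
(0.49, [567.9, -117.5], [66.2, 41.8], -50.8, 'st', [-89.4, -112.5], np.float64(-53.4), 'z', np.float64(0.0162))
[[[2.2,-0.3,-1.3],[2.2,-0.0,0.3],85],[[2.2,-0.4,-1.3],[2.2,-0.0,0.3],85],[[2.2,-0.4,-1.3],[2.2,-0.0,0.3],85],[[0.0,0.0,0.0],[0.0,0.0,0.0],85],[[20.5,0.0,0.0],[0.0,0.0,0.0],85],[[20.5,0.0,-0.0],[0.0,0.0,0.0],85],[[0.0,0.0,0.0],[0.0,0.0,0.0],85],[[0.0,0.0,0.0],[0.0,0.0,0.0],30],[[0.0,0.0,0.0],[0.0,0.0,0.0],30],[[0.0,0.0,0.0],[0.0,0.0,0.0],30]]
10
```

>>> apply_moves --deltas '[[[2, 0, -1], [2, 0, 0.3], 85], [[2, 0, -1], [2, 0, 0.3], 85], [[2, 0.5, -1], [2, 0, 0.3], 85], [[0, 1, 0], [0, 0, 0], 85], [[19, 0, 0], [0, 0, 0], 85], [[19, 0, 0], [0, 0, 0], 85], [[0, 0, 0], [0, 0, 0], 85], [[0, 0, 0], [0, 0, 0], 30], [[0, 0, 0], [0, 0, 0], 30], [[0, 0, 0], [0, 0, 0], 30]]'

```text
t: 17.85
position: [0.4454, 0.1854, 0.0098]
ee_rot: [102.3, 89.6, 19.5]
wrist_force: [0.3, 0.5, -0.2]
finger_gap: 0.0572
```

>>> apply_moves --deltas '[[[0, 0, 0], [0, 0, 0], 30], [[0, 0, 0], [0, 0, 0], 30], [[0, 0, 0], [0, 0, 0], 30], [[0, 0, 0], [0, 0, 0], 30], [[-20, 0, 0], [0, 0, 0], 30], [[-20, 0, 0], [0, 0, 0], 30], [[-10, 0, 0], [-9, 0, 0], 30], [[0, 0, 0], [-9, 0, 0], 30], [[0, 0, 0], [-9, 0, 0], 30], [[0, 0, 0], [-9, 0, 0], 30]]'

```text
t: 19.1
position: [0.4438, 0.185, 0.0605]
ee_rot: [69.4, 89.7, 23.8]
wrist_force: [-0.3, -0.6, -2.0]
finger_gap: 0.0416
```

```bash
python3 - <<'E'
from h import *
st()
o=O(76)
plan([(o[0],o[1],50,92.65,30,5),(o[0],o[1],50,92.65,30,3)])
E
```

```text
t 19.1 P [443.8 185.   60.5] psi 44.4 pitch 89.68 F [-0.3 -0.6 -2. ] gap 41.6
[[[2.2,-0.3,31.7],[-9.7,0.0,-0.0],30],[[2.1,-5.6,31.2],[-9.7,0.0,-0.0],30],[[2.1,-10.8,29.8],[-9.7,0.0,-0.0],30],[[2.1,-15.6,27.6],[-9.7,0.0,-0.0],30],[[2.1,-20.1,24.6],[-9.7,0.0,-0.0],30],[[0.0,0.0,0.0],[0.0,0.0,0.0],30],[[0.0,0.0,0.0],[0.0,0.0,0.0],30],[[0.0,0.0,0.0],[0.0,0.0,0.0],30]]
8
```

>>> apply_moves --deltas '[[[2, 0, 32], [-9.7, 0, 0], 30], [[2, -6, 31], [-9.7, 0, 0], 30], [[2, -11, 30], [-9.7, 0, 0], 30], [[2, -16, 28], [-9.7, 0, 0], 30], [[2, -20, 25], [-9.7, 0, 0], 30], [[0, 0, 0], [0, 0, 0], 30], [[0, 0, 0], [0, 0, 0], 30], [[0, 0, 0], [0, 0, 0], 30], [[0, 0, 0], [0, 0, 0], 30], [[0, 0, 0], [0, 0, 0], 30]]'

```text
t: 20.35
position: [0.5553, 0.0705, 0.048]
ee_rot: [85.7, 89.8, 90.2]
wrist_force: [-0.1, -0.6, -0.6]
finger_gap: 0.0415
```

```bash
python3 - <<'E'
from h import *
st()
o=O(76)
plan([(o[0],o[1],45,92.65,30,2),(o[0],o[1],45,92.65,30,1),(o[0],o[1],10,92.65,30,2),(o[0],o[1],10,92.65,30,1),(o[0],o[1],10,92.65,54,2),(o[0],o[1],60,92.65,54,2)])
E
```

```text
t 20.35 P [555.3  70.5  48. ] psi 94.5 pitch 89.79 F [-0.1 -0.6 -0.6] gap 41.5
[[[1.5,0.1,-0.8],[0.9,0.0,-0.1],30],[[1.5,0.1,-0.8],[0.9,0.0,-0.1],30],[[0.0,0.0,0.0],[0.0,0.0,0.0],30],[[17.5,0.0,0.0],[0.0,0.0,0.0],30],[[17.5,0.0,0.0],[0.0,0.0,0.0],30],[[0.0,0.0,0.0],[0.0,0.0,0.0],30],[[0.0,0.0,0.0],[0.0,0.0,0.0],54],[[0.0,0.0,0.0],[0.0,0.0,0.0],54],[[-25.0,0.0,0.0],[0.0,0.0,0.0],54],[[-25.0,0.0,0.0],[0.0,0.0,0.0],54]]
10
```

>>> apply_moves --deltas '[[[1.5, 0, -0.8], [0.9, 0, 0], 30], [[1.5, 0, -0.8], [0.9, 0, 0], 30], [[0, 0, 0], [0, 0, 0], 30], [[17, 0, 0], [0, 0, 0], 30], [[17, 0, 0], [0, 0, 0], 30], [[0, 0, 0], [0, 0, 0], 30], [[0, 0, 0], [0, 0, 0], 54], [[0, 0, 0], [0, 0, 0], 54], [[-25, 0, 0], [0, 0, 0], 54], [[-25, 0, 0], [0, 0, 0], 54]]'

```text
t: 21.6
position: [0.5512, 0.0706, 0.0553]
ee_rot: [141.5, 89.6, 144.1]
wrist_force: [0.3, 0.6, 0.7]
finger_gap: 0.0542
```

```bash
python3 - <<'E'
from h import *
st()
plan([(500,-40,85,110,85,4),(432,-174.5,50,104.5,85,4),(432,-174.5,50,104.5,85,2)],step=50)
E
```

```text
t 21.6 P [551.2  70.6  55.3] psi 92.6 pitch 89.59 F [0.3 0.6 0.7] gap 54.2
[[[-7.5,-27.0,-14.1],[-4.4,-0.1,-0.1],85],[[-7.4,-25.9,-16.1],[-4.4,-0.1,-0.1],85],[[-7.4,-24.6,-18.0],[-4.4,-0.1,-0.1],85],[[-7.4,-23.2,-19.8],[-4.4,-0.1,-0.1],85],[[8.7,-25.8,-27.5],[1.4,0.0,0.0],85],[[8.8,-26.4,-26.8],[1.4,0.0,0.0],85],[[8.8,-27.1,-26.2],[1.4,0.0,0.0],85],[[8.8,-27.7,-25.5],[1.4,0.0,0.0],85],[[0.0,0.0,0.0],[0.0,0.0,0.0],85],[[0.0,0.0,0.0],[0.0,0.0,0.0],85]]
10
```

>>> apply_moves --deltas '[[[-7, -27, -14], [-4, 0, 0], 85], [[-7, -26, -16], [-4, 0, 0], 85], [[-7, -25, -18], [-4, 0, 0], 85], [[-7, -23, -20], [-4, 0, 0], 85], [[9, -26, -27], [1.4, 0, 0], 85], [[9, -26, -27], [1.4, 0, 0], 85], [[9, -27, -26], [1.4, 0, 0], 85], [[9, -28, -25], [1.4, 0, 0], 85], [[0, 0, 0], [0, 0, 0], 85], [[0, 0, 0], [0, 0, 0], 85]]'

```text
t: 22.85
position: [0.4288, -0.18, 0.0481]
ee_rot: [50.6, 89.8, 64.0]
wrist_force: [-0.0, -0.0, 0.4]
finger_gap: 0.0849
```

```bash
python3 - <<'E'
from h import *
st()
p=cam('scene');print(*utop(p),sep='\n')
p=cam('top');print(*utop(p),sep='\n')
plan([(432,-174.5,45,104.5,85,2),(432,-174.5,45,104.5,85,1),(432,-174.5,8,104.5,85,2),(432,-174.5,8,104.5,85,1),(432,-174.5,8,104.5,30,4)])
E
```

```text
t 22.85 P [ 428.8 -180.    48.1] psi 103.4 pitch 89.83 F [-0.  -0.   0.4] gap 84.9
(0.54, [553.4, 144.8], [66.0, 39.4], 0.3, 'st', [-91.8, 150.2], np.float64(-2.4), 'z', np.float64(0.0152))
(0.5, [433.9, -175.0], [67.3, 43.6], 14.5, 'st', [-225.9, -163.7], np.float64(11.8), 'z', np.float64(0.0153))
(0.47, [575.9, -117.9], [67.8, 41.3], -51.4, 'st', [-81.4, -113.3], np.float64(-54.0), 'z', np.float64(0.015))
(0.46, [556.5, 71.5], [66.3, 45.3], 8.4, 'st', [-92.0, 76.8], np.float64(5.8), 'z', np.float64(0.0155))
(0.59, [550.6, 71.9], [64.8, 40.3], 1.4, 'st', [-97.9, 77.5], np.float64(-1.3), 'z', np.float64(0.0157))
(0.57, [545.8, 147.7], [64.6, 40.9], 1.0, 'st', [-99.2, 153.5], np.float64(-1.7), 'z', np.float64(0.0157))
(0.55, [565.3, -116.6], [61.2, 38.9], -51.8, 'st', [-92.0, -111.5], np.float64(-54.4), 'z', np.float64(0.0165))
[[[1.6,2.2,2.0],[-0.5,0.1,-0.0],85],[[1.6,2.2,2.0],[-0.5,0.1,-0.0],85],[[0.0,0.0,0.0],[0.0,0.0,0.0],85],[[18.5,0.0,0.0],[0.0,0.0,0.0],85],[[18.5,0.0,-0.0],[0.0,0.0,0.0],85],[[0.0,0.0,0.0],[0.0,0.0,0.0],85],[[0.0,0.0,0.0],[0.0,0.0,0.0],30],[[0.0,0.0,0.0],[0.0,0.0,0.0],30],[[0.0,0.0,0.0],[0.0,0.0,0.0],30],[[0.0,0.0,0.0],[0.0,0.0,0.0],30]]
10
```

Both placed units read about (-95,152) and (-95,77) in the station frame (mean of the two cameras). Now I take unit D.

>>> apply_moves --deltas '[[[1.6, 2.2, 2], [-0.5, 0, 0], 85], [[1.6, 2.2, 2], [-0.5, 0, 0], 85], [[0, 0, 0], [0, 0, 0], 85], [[17.5, 0, 0], [0, 0, 0], 85], [[17.5, 0, 0], [0, 0, 0], 85], [[0, 0, 0], [0, 0, 0], 85], [[0, 0, 0], [0, 0, 0], 30], [[0, 0, 0], [0, 0, 0], 30], [[0, 0, 0], [0, 0, 0], 30], [[0, 0, 0], [0, 0, 0], 30]]'

```text
t: 24.3
position: [0.435, -0.1739, 0.0118]
ee_rot: [-23.4, 89.7, -8.6]
wrist_force: [0.4, -0.6, 0.4]
finger_gap: 0.0467
```

>>> apply_moves --deltas '[[[0, 0, 0], [0, 0, 0], 30], [[0, 0, 0], [0, 0, 0], 30], [[0, 0, 0], [0, 0, 0], 30], [[-20, 0, 0], [0, 0, 0], 30], [[-20, 0, 0], [0, 0, 0], 30], [[-20, 0, 0], [0, 0, 0], 30], [[0, 0, 0], [0, 0, 0], 30], [[0, 0, 0], [0, 0, 0], 30], [[0, 0, 0], [0, 0, 0], 30], [[0, 0, 0], [0, 0, 0], 30]]'

```text
t: 25.55
position: [0.4316, -0.1717, 0.0694]
ee_rot: [86.8, 89.8, 101.6]
wrist_force: [-0.9, 0.6, -0.7]
finger_gap: 0.0412
```

```bash
python3 - <<'E'
from h import *
st()
o=O(0)
plan([(o[0],o[1],55,92.65,30,7),(o[0],o[1],55,92.65,30,3)])
E
```

```text
t 25.55 P [ 431.6 -171.7   69.4] psi 104.8 pitch 89.76 F [-0.9  0.6 -0.7] gap 41.2
[[[2.1,18.4,23.4],[1.7,-0.0,-0.0],30],[[2.1,19.1,22.8],[1.7,-0.0,-0.0],30],[[2.1,19.8,22.2],[1.7,-0.0,-0.0],30],[[2.1,20.4,21.6],[1.7,-0.0,-0.0],30],[[2.1,21.1,21.0],[1.7,-0.0,-0.0],30],[[2.1,21.7,20.4],[1.7,-0.0,-0.0],30],[[2.1,22.3,19.7],[1.7,-0.0,-0.0],30],[[0.0,0.0,0.0],[0.0,0.0,0.0],30],[[0.0,0.0,0.0],[0.0,0.0,0.0],30],[[0.0,0.0,0.0],[0.0,0.0,0.0],30]]
10
```

>>> apply_moves --deltas '[[[2, 18, 23], [1.7, 0, 0], 30], [[2, 19, 23], [1.7, 0, 0], 30], [[2, 20, 22], [1.7, 0, 0], 30], [[2, 20, 22], [1.7, 0, 0], 30], [[2, 21, 21], [1.7, 0, 0], 30], [[2, 22, 20], [1.7, 0, 0], 30], [[2, 22, 20], [1.7, 0, 0], 30], [[0, 0, 0], [0, 0, 0], 30], [[0, 0, 0], [0, 0, 0], 30], [[0, 0, 0], [0, 0, 0], 30]]'

```text
t: 26.8
position: [0.5578, -0.002, 0.0504]
ee_rot: [145.5, 89.4, 147.9]
wrist_force: [0.4, 0.1, -1.8]
finger_gap: 0.0415
```

```bash
python3 - <<'E'
from h import *
st()
o=O(0)+[2,0]
plan([(o[0],o[1],45,92.65,30,2),(o[0],o[1],45,92.65,30,1),(o[0],o[1],13,92.65,30,2),(o[0],o[1],12,92.65,30,1),(o[0],o[1],12,92.65,54,2),(o[0],o[1],60,92.65,54,2)])
E
```

```text
t 26.8 P [557.8  -2.   50.4] psi 92.4 pitch 89.41 F [ 0.4  0.1 -1.8] gap 41.5
[[[2.7,-1.7,0.6],[-0.1,-0.2,-0.2],30],[[2.7,-1.7,0.6],[-0.1,-0.2,-0.2],30],[[0.0,0.0,0.0],[0.0,0.0,0.0],30],[[16.0,0.0,0.0],[0.0,0.0,0.0],30],[[16.0,0.0,0.0],[0.0,0.0,0.0],30],[[1.0,0.0,0.0],[0.0,0.0,0.0],30],[[0.0,0.0,0.0],[0.0,0.0,0.0],54],[[0.0,0.0,0.0],[0.0,0.0,0.0],54],[[-24.0,0.0,0.0],[0.0,0.0,0.0],54],[[-24.0,0.0,0.0],[0.0,0.0,0.0],54]]
10
```

>>> apply_moves --deltas '[[[2.7, -1.7, 0.6], [0, -0.2, -0.2], 30], [[2.7, -1.7, 0.6], [0, -0.2, -0.2], 30], [[0, 0, 0], [0, 0, 0], 30], [[16, 0, 0], [0, 0, 0], 30], [[16, 0, 0], [0, 0, 0], 30], [[1, 0, 0], [0, 0, 0], 30], [[0, 0, 0], [0, 0, 0], 54], [[0, 0, 0], [0, 0, 0], 54], [[-24, 0, 0], [0, 0, 0], 54], [[-24, 0, 0], [0, 0, 0], 54]]'

```text
t: 28.05
position: [0.5567, -0.0065, 0.0547]
ee_rot: [-177.8, 89.6, -175.5]
wrist_force: [0.2, -0.2, 0.3]
finger_gap: 0.054
```

```bash
python3 - <<'E'
from h import *
st()
plan([(565,-60,85,70,85,3),(571,-117,60,39,85,4),(571,-117,60,39,85,2)],step=50)
E
```

```text
t 28.05 P [556.7  -6.5  54.7] psi 92.3 pitch 89.59 F [ 0.2 -0.2  0.3] gap 54.0
[[[-10.1,-17.9,2.0],[7.4,-0.1,0.0],85],[[-10.1,-17.5,4.3],[7.4,-0.1,0.0],85],[[-10.1,-16.8,6.6],[7.4,-0.1,0.0],85],[[6.2,-12.9,6.3],[7.8,0.0,0.0],85],[[6.2,-11.9,8.0],[7.8,0.0,0.0],85],[[6.3,-10.7,9.5],[7.8,0.0,0.0],85],[[6.3,-9.4,10.9],[7.8,0.0,0.0],85],[[0.0,0.0,0.0],[0.0,0.0,0.0],85],[[0.0,0.0,0.0],[0.0,0.0,0.0],85]]
9
```

>>> apply_moves --deltas '[[[-10, -18, 2], [7.5, 0, 0], 85], [[-10, -17, 4], [7.5, 0, 0], 85], [[-10, -17, 7], [7.5, 0, 0], 85], [[6, -13, 6], [8, 0, 0], 85], [[6, -12, 8], [8, 0, 0], 85], [[6, -11, 10], [8, 0, 0], 85], [[6, -9, 11], [8, 0, 0], 85], [[0, 0, 0], [0, 0, 0], 85], [[0, 0, 0], [0, 0, 0], 85], [[0, 0, 0], [0, 0, 0], 85]]'

```text
t: 29.3
position: [0.5696, -0.1192, 0.0586]
ee_rot: [-130.2, 89.6, 176.2]
wrist_force: [-0.3, -0.7, 0.4]
finger_gap: 0.085
```

```bash
python3 - <<'E'
from h import *
st()
p=cam('scene');print(*utop(p),sep='\n')
p=cam('top');print(*utop(p),sep='\n')
plan([(571,-117,45,39,85,2),(571,-117,45,39,85,1),(571,-117,8,39,85,2),(571,-117,8,39,85,1),(571,-117,8,39,30,4)])
E
```

```text
t 29.3 P [ 569.6 -119.2   58.6] psi 396.4 pitch 89.59 F [-0.3 -0.7  0.4] gap 85.0
(0.74, [554.0, 147.1], [73.0, 44.1], 4.0, 'st', [-91.0, 152.5], np.float64(1.3), 'z', np.float64(0.0156))
(0.71, [558.6, -6.5], [66.3, 44.4], 5.4, 'st', [-93.6, -1.2], np.float64(2.8), 'z', np.float64(0.0156))
(0.52, [557.3, 71.0], [66.6, 41.1], 2.5, 'st', [-91.3, 76.3], np.float64(-0.2), 'z', np.float64(0.0154))
(0.73, [549.3, 73.4], [66.3, 37.0], 1.1, 'st', [-99.2, 79.1], np.float64(-1.6), 'z', np.float64(0.0158))
(0.51, [545.7, 147.6], [64.0, 40.8], 1.4, 'st', [-99.3, 153.4], np.float64(-1.3), 'z', np.float64(0.016))
[[[6.9,1.3,-0.6],[-1.3,-0.1,0.1],85],[[6.9,1.3,-0.6],[-1.3,-0.1,0.1],85],[[0.0,0.0,0.0],[0.0,0.0,0.0],85],[[18.5,0.0,0.0],[0.0,0.0,0.0],85],[[18.5,0.0,0.0],[0.0,0.0,0.0],85],[[0.0,0.0,0.0],[0.0,0.0,0.0],85],[[0.0,0.0,0.0],[0.0,0.0,0.0],30],[[0.0,0.0,0.0],[0.0,0.0,0.0],30],[[0.0,0.0,0.0],[0.0,0.0,0.0],30],[[0.0,0.0,0.0],[0.0,0.0,0.0],30]]
10
```

>>> apply_moves --deltas '[[[7, 1.3, -0.6], [-1.3, 0, 0], 85], [[7, 1.3, -0.6], [-1.3, 0, 0], 85], [[0, 0, 0], [0, 0, 0], 85], [[17.5, 0, 0], [0, 0, 0], 85], [[17.5, 0, 0], [0, 0, 0], 85], [[0, 0, 0], [0, 0, 0], 85], [[0, 0, 0], [0, 0, 0], 30], [[0, 0, 0], [0, 0, 0], 30], [[0, 0, 0], [0, 0, 0], 30], [[0, 0, 0], [0, 0, 0], 30]]'

```text
t: 30.75
position: [0.5708, -0.1166, 0.0061]
ee_rot: [-131.6, 89.6, 177.6]
wrist_force: [0.6, -0.3, -0.1]
finger_gap: 0.047
```

>>> apply_moves --deltas '[[[0, 0, 0], [0, 0, 0], 30], [[0, 0, 0], [0, 0, 0], 30], [[0, 0, 0], [0, 0, 0], 30], [[-20, 0, 0], [0, 0, 0], 30], [[-20, 0, 0], [0, 0, 0], 30], [[-10, 0, 0], [-9, 0, 0], 30], [[0, 0, 0], [-9, 0, 0], 30], [[0, 0, 0], [-9, 0, 0], 30], [[0, 0, 0], [-9, 0, 0], 30], [[0, 0, 0], [0, 0, 0], 30]]'

```text
t: 32.0
position: [0.574, -0.1175, 0.0671]
ee_rot: [-61.6, 89.8, -75.4]
wrist_force: [-0.0, 1.2, -1.0]
finger_gap: 0.0418
```

```bash
python3 - <<'E'
from h import *
st()
o=O(-76)
plan([(o[0],o[1],50,92.65,30,3),(o[0],o[1],50,92.65,30,3)])
E
```

```text
t 32.0 P [ 574.  -117.5   67.1] psi 76.2 pitch 89.83 F [-0.   1.2 -1. ] gap 41.8
[[[5.7,10.7,-7.2],[-5.5,0.0,0.1],30],[[5.7,11.3,-6.2],[-5.5,0.0,0.1],30],[[5.7,11.8,-5.0],[-5.5,0.0,0.1],30],[[0.0,0.0,0.0],[0.0,0.0,0.0],30],[[0.0,0.0,0.0],[0.0,0.0,0.0],30],[[0.0,0.0,0.0],[0.0,0.0,0.0],30]]
6
```

>>> apply_moves --deltas '[[[6, 10.5, -7], [-5.5, 0, 0], 30], [[6, 11, -6], [-5.5, 0, 0], 30], [[6, 12, -5], [-5.5, 0, 0], 30], [[0, 0, 0], [0, 0, 0], 30], [[0, 0, 0], [0, 0, 0], 30], [[0, 0, 0], [0, 0, 0], 30], [[0, 0, 0], [0, 0, 0], 30], [[0, 0, 0], [0, 0, 0], 30], [[0, 0, 0], [0, 0, 0], 30], [[0, 0, 0], [0, 0, 0], 30]]'

```text
t: 33.25
position: [0.5637, -0.0835, 0.0539]
ee_rot: [-40.2, 89.5, -38.1]
wrist_force: [-0.4, -0.1, -1.1]
finger_gap: 0.0417
```

```bash
python3 - <<'E'
from h import *
st()
p=cam('scene');print(*utop(p),sep='\n')
o=O(-76)
plan([(o[0],o[1],40,92.65,30,2),(o[0],o[1],40,92.65,30,1),(o[0],o[1],9,92.65,30,2),(o[0],o[1],8,92.65,30,1),(o[0],o[1],8,92.65,54,2),(o[0],o[1],60,92.65,54,2)])
E
```

```text
t 33.25 P [563.7 -83.5  53.9] psi 92.0 pitch 89.46 F [-0.4 -0.1 -1.1] gap 41.7
(0.67, [556.9, -7.0], [70.9, 41.4], -1.0, 'st', [-95.3, -1.6], np.float64(-3.6), 'z', np.float64(0.0151))
(0.62, [555.4, 147.0], [67.6, 44.4], 3.4, 'st', [-89.7, 152.3], np.float64(0.7), 'z', np.float64(0.0156))
(0.57, [557.3, 72.9], [71.3, 45.1], -0.1, 'st', [-91.2, 78.2], np.float64(-2.8), 'z', np.float64(0.0157))
[[[6.9,1.2,-1.5],[-0.3,0.2,0.2],30],[[7.0,1.1,-1.5],[-0.3,0.2,0.2],30],[[0.0,0.0,0.0],[0.0,0.0,0.0],30],[[15.5,0.0,0.0],[0.0,0.0,0.0],30],[[15.5,0.0,0.0],[0.0,0.0,0.0],30],[[1.0,0.0,0.0],[0.0,0.0,0.0],30],[[0.0,0.0,0.0],[0.0,0.0,0.0],54],[[0.0,0.0,0.0],[0.0,0.0,0.0],54],[[-26.0,0.0,0.0],[0.0,0.0,0.0],54],[[-26.0,0.0,0.0],[0.0,0.0,0.0],54]]
10
```

Release, then move to the panel side so the row can be checked without the arm in the way.

>>> apply_moves --deltas '[[[7, 1.2, -1.5], [-0.3, 0.2, 0.2], 30], [[7, 1.2, -1.5], [-0.3, 0.2, 0.2], 30], [[0, 0, 0], [0, 0, 0], 30], [[15.5, 0, 0], [0, 0, 0], 30], [[15.5, 0, 0], [0, 0, 0], 30], [[1, 0, 0], [0, 0, 0], 30], [[0, 0, 0], [0, 0, 0], 54], [[0, 0, 0], [0, 0, 0], 54], [[-26, 0, 0], [0, 0, 0], 54], [[-26, 0, 0], [0, 0, 0], 54]]'

```text
t: 34.6
position: [0.5582, -0.0802, 0.0537]
ee_rot: [147.7, 89.6, 150.4]
wrist_force: [0.4, 0.2, -0.0]
finger_gap: 0.0544
```

```bash
python3 - <<'E'
from h import *
st()
plan([(555,-90,110,92.65,0,2),(420,-300,130,92.65,0,6),(420,-300,130,92.65,0,2)],step=48)
E
```

```text
t 34.6 P [558.2 -80.2  53.7] psi 92.6 pitch 89.55 F [ 0.4  0.2 -0. ] gap 54.4
[[[-28.1,-4.7,-2.0],[-0.0,-0.2,-0.1],0],[[-28.1,-4.7,-1.9],[-0.0,-0.2,-0.1],0],[[-3.3,-33.9,-24.1],[0.0,0.0,0.0],0],[[-3.3,-33.9,-24.1],[0.0,0.0,0.0],0],[[-3.3,-33.9,-24.1],[0.0,0.0,0.0],0],[[-3.3,-33.9,-24.1],[0.0,0.0,0.0],0],[[-3.3,-33.9,-24.1],[0.0,0.0,0.0],0],[[-3.3,-33.9,-24.1],[0.0,0.0,0.0],0],[[0.0,0.0,0.0],[0.0,0.0,0.0],0],[[0.0,0.0,0.0],[0.0,0.0,0.0],0]]
10
```

>>> apply_moves --deltas '[[[-28, -5, -2], [0, -0.2, 0], 0], [[-28, -5, -2], [0, -0.2, 0], 0], [[-3, -34, -24], [0, 0, 0], 0], [[-3, -34, -24], [0, 0, 0], 0], [[-3, -34, -24], [0, 0, 0], 0], [[-3, -34, -24], [0, 0, 0], 0], [[-3, -34, -24], [0, 0, 0], 0], [[-3, -34, -24], [0, 0, 0], 0], [[0, 0, 0], [0, 0, 0], 0], [[0, 0, 0], [0, 0, 0], 0]]'

```text
t: 35.85
position: [0.4176, -0.3075, 0.1278]
ee_rot: [33.8, 89.7, 36.5]
wrist_force: [-0.4, 0.7, 0.0]
finger_gap: 0.0004
```

```bash
python3 - <<'E'
from h import *
st()
for n in('top','scene'):
    p=cam(n);print(n,*utop(p),sep='\n'); s,f=fit_station(p,(.652,-.001,.0462)); print(s.round(4),f)
    d=trace('scraper',p)[:2]; print([(x['conf'],rect(w(p,pts(x['mask']),.015))) for x in d])
    for d in trace('panel',p):
        q=w(p,pts(d['mask'])); t=q[(abs(q[:,2]-.05)<.012)]
        if len(t)<100 or np.linalg.norm(t[:,:2].mean(0)-[.523,-.38])>.08: continue
        print('panel',rect(t))
        wh=(p['pixels'].min(2)>120)&d['mask']; k,l,s,c=cv2.connectedComponentsWithStats(wh.astype(np.uint8))
        for j in range(1,k):
            if s[j,4]>12: print('  key',s[j,4],w(p,[c[j]],.058).round(4)[0,:2], np.median(w(p,pts(l==j)),axis=0).round(4))
    cv2.imwrite(f'pics/row_{n}.png',cv2.resize(p['pixels'][140:250,70:400] if n=='top' else p['pixels'][130:290,150:440],None,fx=2.4,fy=2.4,interpolation=cv2.INTER_CUBIC))
E
```

```text
t 35.85 P [ 417.6 -307.5  127.8] psi 92.7 pitch 89.72 F [-0.4  0.7  0. ] gap 0.4
top
(0.68, [545.8, 147.5], [64.4, 40.9], 0.8, 'st', [-99.2, 153.3], np.float64(-1.9), 'z', np.float64(0.0159))
(0.49, [549.8, 71.9], [67.1, 40.4], 1.0, 'st', [-98.7, 77.5], np.float64(-1.7), 'z', np.float64(0.0162))
(0.48, [549.6, -7.0], [64.5, 39.7], 0.6, 'st', [-102.6, -1.3], np.float64(-2.1), 'z', np.float64(0.0158))
(0.47, [559.9, -79.6], [67.5, 39.8], -0.5, 'st', [-95.6, -74.3], np.float64(-3.2), 'z', np.float64(0.0161))
[ 0.6503 -0.0028  0.0547] -4.65379524230957
[(0.61, ([524.8, 370.2], [126.9, 28.9], -3.7)), (0.52, ([797.9, -115.1], [73.3, 58.6], -1.1))]
panel ([560.2, -378.6], [151.5, 83.9], -85.5)
  key 45 [ 0.5661 -0.4259] [ 0.5655 -0.4256  0.058 ]
scene
(0.73, [557.4, 71.3], [72.0, 43.2], 0.1, 'st', [-91.2, 76.6], np.float64(-2.6), 'z', np.float64(0.0157))
(0.72, [554.9, 146.4], [67.6, 44.6], 2.7, 'st', [-90.2, 151.7], np.float64(0.0), 'z', np.float64(0.0162))
(0.6, [568.3, -78.0], [71.0, 43.6], 2.9, 'st', [-87.2, -73.0], np.float64(0.2), 'z', np.float64(0.0156))
(0.5, [558.2, -5.3], [69.0, 44.5], 1.7, 'st', [-93.9, 0.0], np.float64(-1.0), 'z', np.float64(0.0149))
[6.54e-01 2.00e-04 5.48e-02] -2.2925631999969482
[(0.44, ([535.5, 373.4], [135.8, 29.7], -0.9))]
panel ([528.0, -380.7], [165.0, 150.4], 4.5)
  key 62 [ 0.4924 -0.419 ] [ 0.4925 -0.4189  0.0568]
  key 25 [ 0.5598 -0.3622] [ 0.5583 -0.3619  0.0561]
  key 106 [ 0.5648 -0.4146] [ 0.5631 -0.4141  0.0564]
```

View pics/row_top.png

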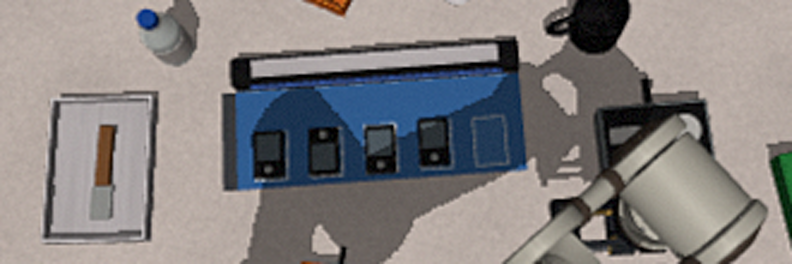

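View pics/row_scene.png

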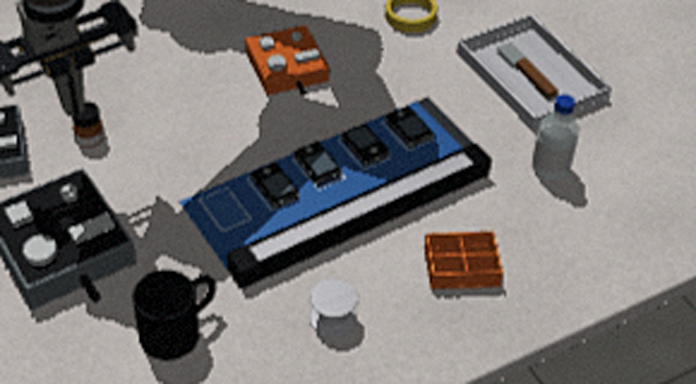

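The row looks complete: four units from the strip, outline 5 empty, and the scraper in the tray at (104,170). The cameras disagree by about 8 mm in x, so I rectify at bench level to compare the unit feet with the outlines.

```bash
cat > rectv.py <<'E'
from h import *
import sys
out=[]
for n,s in(('top',(.651,-.0025,.0475)),('scene',(.6535,.0005,.0475))):
    p=cam(n)
    # columns: station y from 190 down to -190, rows: station x from -30 (top) to -150; 2 px/mm
    yy,xx=np.meshgrid(np.arange(190,-190,-.5)/1000,np.arange(-35,-155,-.5)/1000)
    X=np.c_[xx.ravel(),yy.ravel()]@Rz(s[2]).T+s[:2]; q=px(p,np.c_[X,0*X[:,0]]).astype(np.float32)
    im=cv2.remap(p['pixels'],q[:,0].reshape(xx.shape),q[:,1].reshape(xx.shape),cv2.INTER_CUBIC)
    im=cv2.convertScaleAbs(im,alpha=1.8)
    for x in(-62,-128): r0=int((-35-x)*2); im[r0,::8]=(0,0,255)
    for y in(152,76,0,-76,-152):
        for e in(-21,21): c=int((190-y-e)*2); im[::8,c]=(0,0,255)
    out.append(im)
cv2.imwrite(sys.argv[1],np.vstack(out))
E
python3 rectv.py pics/rect1.png
```

```text
(no output)
```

View pics/rect1.png

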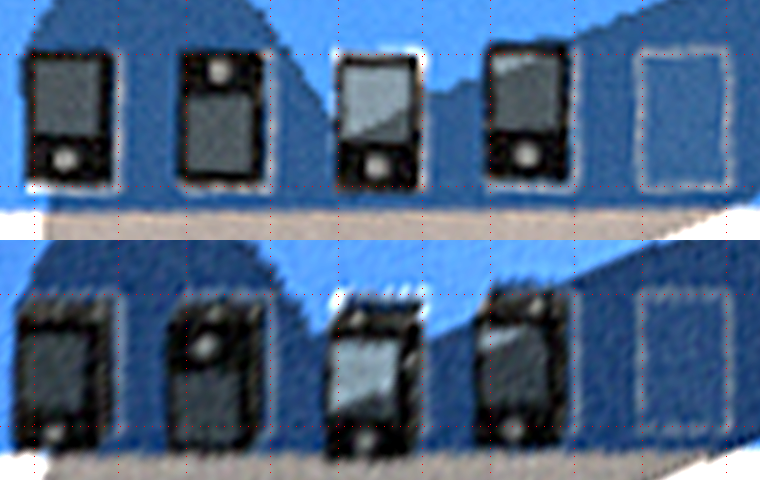

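At bench level all four units sit within about 3 mm of their outlines (D about 2.5 mm near, B about 3 mm far). Next come the keys, small round first.

```bash
python3 - <<'E'
from h import *
st()
plan([(486.5,-348.5,80,93,0,4),(486.5,-348.5,80,93,0,6)])
E
```

```text
t 36.35 P [ 417.8 -307.8  128.2] psi 92.8 pitch 89.74 F [ 0.5 -0.2  0.6] gap 0.4
[[[12.1,-11.0,16.6],[-0.1,0.1,-0.0],0],[[12.1,-11.0,16.6],[-0.1,0.1,-0.0],0],[[12.1,-11.0,16.6],[-0.1,0.1,-0.0],0],[[12.1,-11.1,16.6],[-0.1,0.1,-0.0],0],[[0.0,0.0,0.0],[0.0,0.0,0.0],0],[[0.0,0.0,0.0],[0.0,0.0,0.0],0],[[0.0,0.0,0.0],[0.0,0.0,0.0],0],[[0.0,0.0,0.0],[0.0,0.0,0.0],0],[[0.0,0.0,0.0],[0.0,0.0,0.0],0],[[0.0,0.0,0.0],[0.0,0.0,0.0],0]]
10
```

>>> apply_moves --deltas '[[[12, -11, 16.5], [0, 0, 0], 0], [[12, -11, 16.5], [0, 0, 0], 0], [[12, -11, 16.5], [0, 0, 0], 0], [[12, -11, 16.5], [0, 0, 0], 0], [[0, 0, 0], [0, 0, 0], 0], [[0, 0, 0], [0, 0, 0], 0], [[0, 0, 0], [0, 0, 0], 0], [[0, 0, 0], [0, 0, 0], 0], [[0, 0, 0], [0, 0, 0], 0], [[0, 0, 0], [0, 0, 0], 0]]'

```text
t: 37.6
position: [0.4876, -0.3492, 0.0814]
ee_rot: [-3.4, 89.7, -0.6]
wrist_force: [0.1, 0.8, 0.0]
finger_gap: 0.0001
```

```bash
python3 - <<'E'
from h import *
st()
plan([(486.5,-348.5,70,93,0,2),(486.5,-348.5,70,93,0,2)])
p=cam('scene'); cv2.imwrite('pics/k1.png',cv2.resize(p['pixels'][110:260,100:280],None,fx=4,fy=4,interpolation=cv2.INTER_CUBIC))
E
```

```text
t 37.6 P [ 487.6 -349.2   81.4] psi 92.8 pitch 89.68 F [0.1 0.8 0. ] gap 0.1
[[[5.7,0.4,-0.6],[-0.1,0.2,0.0],0],[[5.7,0.4,-0.5],[-0.1,0.2,0.0],0],[[0.0,0.0,0.0],[0.0,0.0,0.0],0],[[0.0,0.0,0.0],[0.0,0.0,0.0],0]]
4
```

View pics/k1.png

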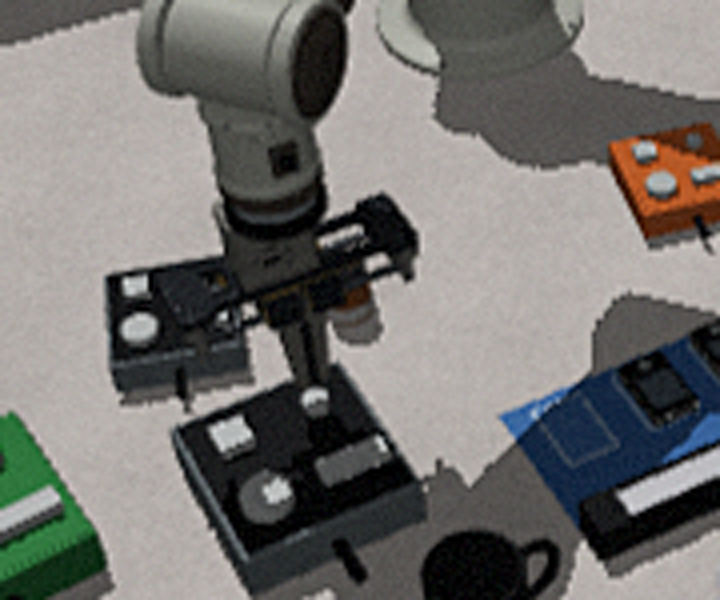

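The fingertip is right above the small round key, at (314,400). Pressing now.

>>> apply_moves --deltas '[[[8, 0.5, -1], [0, 0.2, 0], 0], [[8, 0, 0], [0, 0, 0], 0], [[0, 0, 0], [0, 0, 0], 0], [[4, 0, 0], [0, 0, 0], 0], [[3, 0, 0], [0, 0, 0], 0], [[3, 0, 0], [0, 0, 0], 0], [[2, 0, 0], [0, 0, 0], 0], [[2, 0, 0], [0, 0, 0], 0], [[1, 0, 0], [0, 0, 0], 0], [[1, 0, 0], [0, 0, 0], 0]]'

```text
t: 38.9
position: [0.4863, -0.3484, 0.0523]
ee_rot: [120.6, 89.9, 123.5]
wrist_force: [-3.0, 2.3, 8.6]
finger_gap: 0.0003
```

>>> apply_moves --deltas '[[[0, 0, 0], [0, 0, 0], 0], [[-10, 0, 0], [0, 0, 0], 0], [[-14, 0, 0], [0, 0, 0], 0], [[0, -24, 0], [0, 0, 0], 0], [[0, -24, 0], [0, 0, 0], 0], [[0, -23, 1], [0, 0, 0], 0], [[0, 0, 0], [0, 0, 0], 0], [[0, 0, 0], [0, 0, 0], 0], [[0, 0, 0], [0, 0, 0], 0], [[0, 0, 0], [0, 0, 0], 0]]'

```text
t: 40.15
position: [0.4927, -0.4198, 0.0821]
ee_rot: [-31.5, 89.8, -28.6]
wrist_force: [0.2, 0.1, 0.1]
finger_gap: 0.0004
```

```bash
python3 - <<'E'
from h import *
st()
plan([(491,-419.5,70,93,0,1)])
E
```

```text
t 40.15 P [ 492.7 -419.8   82.1] psi 93.0 pitch 89.84 F [0.2 0.1 0.1] gap 0.4
[[[12.1,0.4,-1.7],[-0.0,0.1,0.1],0]]
1
```

>>> apply_moves --deltas '[[[8, 0.4, -1.5], [0, 0, 0], 0], [[8, 0, 0], [0, 0, 0], 0], [[0, 0, 0], [0, 0, 0], 0], [[4, 0, 0], [0, 0, 0], 0], [[3, 0, 0], [0, 0, 0], 0], [[3, 0, 0], [0, 0, 0], 0], [[2, 0, 0], [0, 0, 0], 0], [[2, 0, 0], [0, 0, 0], 0], [[1, 0, 0], [0, 0, 0], 0], [[1, 0, 0], [0, 0, 0], 0]]'

```text
t: 41.4
position: [0.4909, -0.4185, 0.0524]
ee_rot: [47.7, 90.0, 50.7]
wrist_force: [-2.5, 2.7, 7.8]
finger_gap: 0.0006
```

>>> apply_moves --deltas '[[[0, 0, 0], [0, 0, 0], 0], [[-10, 0, 0], [0, 0, 0], 0], [[-14, 0, 0], [0, 0, 0], 0], [[0, 24, 24], [0, 0, 0], 0], [[0, 24, 24], [0, 0, 0], 0], [[0, 24, 22], [0, 0, 0], 0], [[0, 0, 0], [0, 0, 0], 0], [[0, 0, 0], [0, 0, 0], 0], [[0, 0, 0], [0, 0, 0], 0], [[0, 0, 0], [0, 0, 0], 0]]'

```text
t: 42.65
position: [0.5589, -0.3458, 0.0828]
ee_rot: [-51.4, 89.6, -48.6]
wrist_force: [-0.4, 0.5, -0.1]
finger_gap: 0.0001
```

```bash
python3 - <<'E'
from h import *
st()
plan([(558,-343.5,70,93,0,1)])
E
```

```text
t 42.65 P [ 558.9 -345.8   82.8] psi 92.8 pitch 89.55 F [-0.4  0.5 -0.1] gap 0.1
[[[12.8,2.4,-0.9],[-0.2,0.3,0.3],0]]
1
```

>>> apply_moves --deltas '[[[8, 2, -1], [0, 0.3, 0.3], 0], [[8, 0, 0], [0, 0, 0], 0], [[0, 0, 0], [0, 0, 0], 0], [[4, 0, 0], [0, 0, 0], 0], [[3, 0, 0], [0, 0, 0], 0], [[3, 0, 0], [0, 0, 0], 0], [[2, 0, 0], [0, 0, 0], 0], [[2, 0, 0], [0, 0, 0], 0], [[1, 0, 0], [0, 0, 0], 0], [[1, 0, 0], [0, 0, 0], 0]]'

```text
t: 43.9
position: [0.5568, -0.3444, 0.0524]
ee_rot: [172.7, 89.8, 175.5]
wrist_force: [-3.8, 2.9, 7.0]
finger_gap: 0.0001
```

>>> apply_moves --deltas '[[[0, 0, 0], [0, 0, 0], 0], [[-10, 0, 0], [0, 0, 0], 0], [[-14, 0, 0], [0, 0, 0], 0], [[0, -24, 0], [0, 0, 0], 0], [[0, -24, 0], [0, 0, 0], 0], [[0, -23, 1], [0, 0, 0], 0], [[0, 0, 0], [0, 0, 0], 0], [[0, 0, 0], [0, 0, 0], 0], [[0, 0, 0], [0, 0, 0], 0], [[0, 0, 0], [0, 0, 0], 0]]'

```text
t: 45.15
position: [0.5634, -0.4153, 0.082]
ee_rot: [-63.1, 89.9, -60.2]
wrist_force: [-0.9, -0.1, -0.5]
finger_gap: 0.0004
```

```bash
python3 - <<'E'
from h import *
st()
p=cam('top');print(*utop(p),sep='\n')
plan([(562,-415,70,93,0,1)])
E
```

```text
t 45.15 P [ 563.4 -415.3   82. ] psi 92.9 pitch 89.87 F [-0.9 -0.1 -0.5] gap 0.4
(0.85, [545.9, 147.6], [65.5, 40.6], 1.7, 'st', [-99.1, 153.3], np.float64(-1.0), 'z', np.float64(0.0162))
(0.82, [549.8, 71.9], [67.1, 40.7], 1.2, 'st', [-98.7, 77.5], np.float64(-1.5), 'z', np.float64(0.0162))
(0.57, [560.0, -79.6], [67.5, 39.8], -0.5, 'st', [-95.5, -74.3], np.float64(-3.2), 'z', np.float64(0.0163))
(0.49, [550.6, -7.0], [62.6, 39.4], -0.0, 'st', [-101.6, -1.3], np.float64(-2.7), 'z', np.float64(0.0161))
[[[12.0,0.6,-1.5],[-0.1,0.1,0.1],0]]
1
```

>>> apply_moves --deltas '[[[8, 0.5, -1], [0, 0, 0], 0], [[8, 0, 0], [0, 0, 0], 0], [[0, 0, 0], [0, 0, 0], 0], [[4, 0, 0], [0, 0, 0], 0], [[3, 0, 0], [0, 0, 0], 0], [[3, 0, 0], [0, 0, 0], 0], [[2, 0, 0], [0, 0, 0], 0], [[2, 0, 0], [0, 0, 0], 0], [[1, 0, 0], [0, 0, 0], 0], [[1, 0, 0], [0, 0, 0], 0]]'

```text
t: 46.5
position: [0.5622, -0.4145, 0.0524]
ee_rot: [-124.7, 89.9, -121.7]
wrist_force: [-3.4, 2.2, 6.4]
finger_gap: 0.0001
```

>>> apply_moves --deltas '[[[0, 0, 0], [0, 0, 0], 0], [[-10, 0, 0], [0, 0, 0], 0], [[-20, 0, 0], [0, 0, 0], 0], [[-30, 0, 0], [0, 0, 0], 0], [[-30, -10, -30], [0, 0, 0], 0], [[0, -20, -40], [0, 0, 0], 0], [[0, -20, -40], [0, 0, 0], 0], [[0, -10, -30], [0, 0, 0], 0], [[0, 0, 0], [0, 0, 0], 0], [[0, 0, 0], [0, 0, 0], 0]]'

```text
t: 47.75
position: [0.4251, -0.4863, 0.156]
ee_rot: [-61.5, 89.1, -58.5]
wrist_force: [0.5, 0.5, 0.3]
finger_gap: 0.0002
```

```bash
python3 - <<'E'
from h import *
st()
for n in('top','scene'):
    p=cam(n);print(n,*utop(p),sep='\n')
E
python3 rectv.py pics/rect2.png
```

```text
t 47.75 P [ 425.1 -486.3  156. ] psi 93.0 pitch 89.14 F [0.5 0.5 0.3] gap 0.2
top
(0.83, [546.0, 147.7], [64.8, 40.7], 1.8, 'st', [-99.0, 153.4], np.float64(-0.9), 'z', np.float64(0.0161))
(0.64, [559.6, -79.6], [67.1, 39.8], -0.4, 'st', [-95.9, -74.2], np.float64(-3.1), 'z', np.float64(0.0163))
(0.61, [549.6, -7.0], [64.4, 39.9], 0.5, 'st', [-102.6, -1.3], np.float64(-2.2), 'z', np.float64(0.0162))
(0.58, [548.4, 71.3], [61.3, 36.4], 4.8, 'st', [-100.1, 77.0], np.float64(2.1), 'z', np.float64(0.0164))
scene
(0.65, [567.5, -78.8], [70.2, 43.1], 1.7, 'st', [-88.0, -73.8], np.float64(-1.0), 'z', np.float64(0.0153))
(0.57, [556.9, 70.5], [67.7, 44.0], -3.3, 'st', [-91.7, 75.8], np.float64(-6.0), 'z', np.float64(0.0157))
(0.46, [555.5, 146.2], [62.4, 45.3], 6.3, 'st', [-89.6, 151.5], np.float64(3.6), 'z', np.float64(0.0154))
(0.45, [557.3, -6.1], [69.8, 43.6], 2.7, 'st', [-94.8, -0.7], np.float64(0.0), 'z', np.float64(0.0153))
```

View pics/rect2.png

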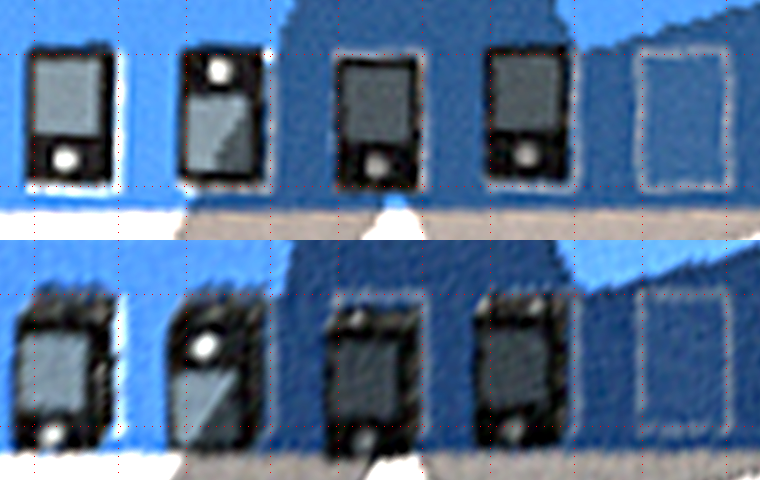

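```bash
python3 - <<'E'
from h import *
p=cam('top'); d=trace('scraper',p)[0]; q=w(p,pts(d['mask'])); print(rect(q),np.median(q[:,2])); st()
print(ticket.sign_off())
E
```

```text
([397.1, 162.0], [573.1, 117.1], 58.8) 0.015285409176952092
t 48.15 P [ 424.8 -485.9  154.9] psi 93.1 pitch 89.23 F [-0.4  0.1  0. ] gap 0.6
the job is handed in; nothing more can be done
None
```

I put the scraper flat in the tray and set the four hotspots on the four outlines next to the steel strip. I then pressed the small round, square, long and large round keys in that order, and handed in at 48 s of the 210 s allowed. The hand-in gives no verdict.

**Row:** The last bench-level check showed the first two units from the strip about 2 mm off in x. The third is about 3–4 mm towards the robot and the fourth about 3 mm away from it. All are within about 2 mm in y and a few degrees in angle, and the limit is 8 mm. The two cameras disagreed by up to about 9 mm in x, so these figures combine both views. Taken alone, one camera would put the third unit close to the limit.

**Keys:** Each key reached the bottom of its travel, with the fingertip at 52.3–52.4 mm and 6–9 N on the wrist. I lifted clear after each one, but did not check in a picture that they had sprung back up.

**Scraper:** Mid-job pictures showed it flat inside the tray. My final scraper measurement was unusable: its outline came out far larger than the scraper.

**Not seen:** No hotspot appeared to be knocked aside, and the grip did not appear to slip.

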